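Pick out the sheeter's crumb gutter, then jog it

TASK

Take the pick from its rack, lean it in under the clear guard and draw its tip gently along inside the sheeter's crumb gutter, in one pass from the closed end of the long leg, round the bend, to the end of the short leg, at no more than about 3 cm a second whenever the tip is in the gutter. Then hang the pick back upright in the rack's notch and let go of it. Last, jog the rollers: push the toggle on the control box towards the raised ridge (never the other way), hold it there for a second and let it spring back, leaving the bowl and jar where they are.

Things in the scene. Friction and masses are not known exactly. Their poses are not given: they have to be found in the camera images.
- sheeter: Fixed bench dough sheeter bed, 200 (x) by 260 (y) mm, top 60 mm above its origin (centre of underside; robot on its -x side). In the top a crumb gutter 12 mm wide, 9 deep (floor z = 51), closed at both ends: long leg along y at x = 0 from y = -93 to +15, then a short leg, 58 long, turned 20 deg towards -x. Behind it (x = 100 to 150) a roller and end plates, no higher than 75.
- guard (a point): Mid front rim of the clear guard strip over the long leg, at its underside, 90 mm above the bed. The strip, 56 mm wide (28 either side of the gutter) and 5 thick, follows both legs past their ends, on two rear posts (sheeter x = 60, y = -110 and 90, tops at z = 161). The gutter cannot be reached from straight above, only leaning (about 35 deg) in under this rim; the bed in front is open.
- pick: Loose cleaning pick, about 70 g, 130 mm long; origin at the end of its tip, z from tip to grip. Steel shaft 6 mm thick with a ball end, 0 to 70 mm; round steel collar 28 mm across, 70 to 75; black square grip 16 x 16 mm, 75 to 130 (sides along the pick's x and y). It starts hanging upright by its collar in the rack's notch, grip up, turned at most 0.1 rad from the rack.
- pick_tip (a point): Centre of the ball end (radius 3 mm) of the pick, 3 mm above the pick's origin; axes as the pick.
- pick_collar (a point): Middle of the underside of the pick's collar, 70 mm above the pick's origin; axes as the pick.
- rack: Fixed steel rack 85 x 85 mm, 85 tall, origin at the centre of its underside: two flat prongs with tops at z = 85 mm, between them a notch 14 mm wide, open to the rack's -x side, along x from -27 to +22 mm; back plate under the prongs at x = +36. It stands left or right of the sheeter, the jog box on the other side. Nothing stands above the prongs.
- rack_seat (a point): Point on the rack's notch centre line, level with the prong tops, where the middle of the collar's underside sits when the pick hangs in place; axes as the rack.
- jogbox: Fixed grey control box 100 x 100 x 60 mm, origin at the centre of its underside, with a small toggle in the middle of its top. Along the +y edge of its top is a raised black ridge (70 x 10 x 8 mm) that marks the jog side. It stands on the other side of the sheeter from the rack.
- jog_knob (a point): Point on the toggle's axis 50 mm above the box's top (110 mm above the table) when centred: the middle of the black knob (18 mm in diameter, 22 mm tall, top 58 mm above the box's top). It moves with the toggle; pivot at the box's top.
- jog (a joint): Toggle angle, rad: 0 centred, positive leaning towards the ridge (the box's +y), stops at -0.5 and +0.5. A spring recentres it when let go; leaning it 0.4 rad takes about 4 N at the knob. Jogging counts beyond 0.3.
- bowl: Bystander: loose steel bowl, 130 mm across, 60 mm tall, origin at the centre of its underside.
- jar: Bystander: loose glass jar with steel lid, 72 mm across, 100 mm tall, origin at the centre of its underside.
- gutter0 (a point): Point 0 on the gutter's middle, 4.5 mm above its floor: closed end of the long leg (8 mm from the end wall): the start of the pass; axes as the sheeter.
- gutter1 (a point): Point 1 on the gutter's middle, 4.5 mm above its floor: 25 mm along the long leg; axes as the sheeter.
- gutter2 (a point): Point 2 on the gutter's middle, 4.5 mm above its floor: 50 mm along the long leg; axes as the sheeter.
- gutter3 (a point): Point 3 on the gutter's middle, 4.5 mm above its floor: 75 mm along the long leg; axes as the sheeter.
- gutter4 (a point): Point 4 on the gutter's middle, 4.5 mm above its floor: the bend (100 mm along the long leg); axes as the sheeter.
- gutter5 (a point): Point 5 on the gutter's middle, 4.5 mm above its floor: 25 mm past the bend on the short leg; axes as the sheeter.
- gutter6 (a point): Point 6 on the gutter's middle, 4.5 mm above its floor: closed end of the short leg (50 mm past the bend, 8 mm from the end wall): the finish of the pass; axes as the sheeter.
There are look-alikes about, which are no part of the job. What is shaped like the pick but red is not meant. Leave any pink look-alike of the jogbox alone.

How it is judged:
By the outcome, as a careful person would: the job done as asked, in the order asked, and still so for the second after the job is handed in, with the robot touching nothing.
It also fails if it takes over 72 s, if anything falls off the work surface, if the arm or the gripper's body presses on something with over 40 N, if the wrist force passes 120 N, or if a joint passes its speed limit or range.

ROBOT

A 6-joint arm with a two-finger parallel gripper is mounted at the origin on the work surface. World frame = base frame: x ahead of the robot, y to its left, z up, the work surface at z = 0. Lengths are in mm, angles in rad, forces in N, time in s.
With the tool pointing down it reaches from about 250 to 725 mm from the base axis. Payload 4 kg.
Tool frame: the origin (TCP) lies where the fingers leave the gripper's body, on its centre line; the fingertips stand 73 mm ahead of it and the grasp point (between the pads) lies 54 mm ahead of it; z points along the fingers, y is the direction in which the jaws open and shut (so a half turn about z gives the same grasp; the last joint's range is limited). The gripper opens to 85 mm and grips with 20 to 120 N. Pads are 22 mm wide; open, the fingers measure 114 mm over their backs; the gripper's body (76 mm by 85 mm) begins 54 mm behind the grasp point. The pads swing forward as they close: fully open they stand 13 mm farther back than shut.
Start: joints at [-1.142, 0.241, 0.005, 1.335, 0, 1.571], TCP at [207.888, -454.733, 303.906] pointing down, gripper open.
Joint ranges: [-2.72, 2.72], [-1.05, 1.87], [-1.09, 1.28], [-1.99, 2.15], [-1.42, 1.44], [-3.14, 3.14]. Speed limits (rad/s): [2.79, 2.79, 3.14, 3.14, 3.14, 3.14].

INTERFACE

Orientations are given as a rotation vector (axis times angle).
In Python, from cell import status, eyes, job gives the robot as it stands. The module is installed in compiled form; this text tells all that it offers.
- The arm moves only by the tool move_arm, never from a script. Its argument "commands" is a list of rows, each an object with "jaw": the closure, from -1 (fully open) to 1 (shut), so that 0 is half open; "translation": the shift along the tool's x, y, z in mm, a list of three; "yaw": the turn about the tool's z in rad. In form: [{"jaw": jaw, "translation": [tx, ty, tz], "yaw": yaw}, ...]. A call has exactly 5 rows; each row is the pose to reach, as a shift and turn from the pose commanded when the call began, along the tool's axes at that moment; what a row does not reach only later rows make up. A row lasts 1/12 s, in which the tool goes at most 41.7 mm and 7.16 degrees, less where a joint would pass 70% of its speed; a pose out of reach is approached as far as the arm can. A call with a gripper value outside its range is refused whole. The fingers move at their own pace and stop on an object; "newtons" is the grip in N (left out, the last holds). Time passes only in rows, so rows that repeat a pose let the fingers close, or fill a call up. It gives the time, the measured TCP pose, the force and the opening at its end, in the units of the state.
- status.observe(): the state, without advancing time (a new reading comes with each control period).
- eyes.get_image(name): name is "scene" or "top" or "wrist"; returns the picture (420x560x3 uint8, blue, green, red); there is no depth.
- eyes.camera_model(name): a dict with "vertical_fov" (degrees; the focal length in pixels is half the picture's height over the tangent of half this angle, whatever the lens; pixels are square), "cx", "cy" (the principal point, pixels), "T" (4x4, takes a point from camera to world coordinates). Camera axes: x right, y up, looking along -z (the intrinsics and any distortion apply to the point x, -y, -z); pixel columns grow to the right and rows downward; lengths in mm; the calibration is good to about 2 mm. A picture is of the moment at which its call begins: read the wrist's pose just before it. camera_model takes no time and is no camera call; for the wrist camera it gives the pose at the moment of the call.
- job.sign_off(): hands the job in, once; it reports no verdict.
The state is a dict: "time_s": time; "qpos": joint angles; "joint_velocities": joint speeds; "effort": joint torques, N m; "eef_pos": TCP position; "eef_rot": TCP orientation; "contact_force": force on the tool from outside, world axes, zero at the start; "ft_torque": the same for the moment, N m; "finger_gap": finger opening in mm.
Only numpy, scipy, OpenCV 4.12 (cv2) and the standard library are available. Lean on these libraries where they do the work, as an engineer would, in place of code of your own. Each camera call takes 0.05 s, during which the arm holds its last target.

## Working session

There is one attempt and no reset: what is moved stays moved. The work goes in short steps, Python scripts to look and compute and a tool call to move; the robot and the scene stay as the last step left them, time stands still between calls to the robot, and variables do not carry over. Pictures are saved under pics/ and viewed, and the job is handed in when it is done.

Besides the shell and the picture viewer there is one more tool, called after "Call:" by a JSON object that holds its "op" and its "data". move_arm: Moves the arm, as the interface text tells. Its arguments: {"type":"object","properties":{"commands":{"type":"array"},"newtons":{"type":"number"}},"required":["commands"]}

```bash
ls; mkdir -p pics; cat > h.py <<'E'
import numpy as np,cv2
from cell import status,eyes,job
def snap(n,tag):
    im=eyes.get_image(n); cv2.imwrite(f'pics/{tag}.png',im); return im
E
python3 - <<'E'
from h import *
for n in("scene","top","wrist"):
    m=eyes.camera_model(n);print(n,{k:(np.round(v,4).tolist() if k=="T" else v) for k,v in m.items()})
    snap(n,n+"0")
print(status.observe())
E
```

```text
pics
scene {'vertical_fov': 56.74943116048859, 'cx': 278.0777577313866, 'cy': 211.94464519345834, 'T': [[0.6716, -0.5689, 0.4748, 912.5232], [0.7409, 0.5205, -0.4243, -422.7564], [-0.0058, 0.6367, 0.7711, 856.8169], [0.0, 0.0, 0.0, 1.0]]}
top {'vertical_fov': 51.796736622705424, 'cx': 278.3160918535661, 'cy': 211.26567369198062, 'T': [[0.0213, 0.9897, -0.1413, 320.589], [-0.9998, 0.0202, -0.0093, -10.9021], [-0.0064, 0.1415, 0.9899, 1274.7355], [0.0, 0.0, 0.0, 1.0]]}
wrist {'vertical_fov': 65.90638416180678, 'cx': 282.88628015323724, 'cy': 213.12088157052472, 'T': [[0.4153, 0.8661, 0.2782, 278.3973], [-0.9097, 0.3964, 0.124, -420.7845], [-0.0029, -0.3046, 0.9525, 373.291], [0.0, 0.0, 0.0, 1.0]]}
{'time_s': 0.15, 'qpos': array([-1.14202564e+00,  2.41230474e-01,  4.03687134e-03,  1.33518528e+00,
       -1.32782264e-05,  1.57077290e+00]), 'joint_velocities': array([ 0.00017368, -0.00218614,  0.00430755,  0.0016584 ,  0.00107554,
       -0.00068388]), 'effort': array([-4.46776530e-04, -3.72635686e+01,  2.52638322e+01,  1.23532297e-02,
       -3.69135728e-05,  7.51207043e-07]), 'eef_pos': array([ 207.72543824, -454.41559037,  303.22330073]), 'eef_rot': array([-3.06815720e+00, -6.68071622e-01,  5.48944678e-04]), 'contact_force': array([ 0.15057836, -0.573634  ,  0.07038213]), 'ft_torque': array([-0.0138369 ,  0.02459936, -0.00670655]), 'finger_gap': 85.46173312887021}
```

View pics/scene0.png

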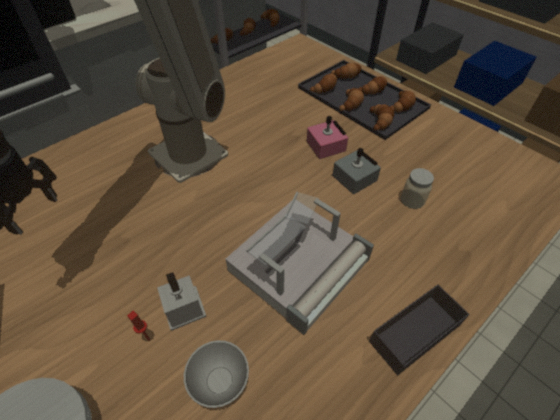

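View pics/top0.png

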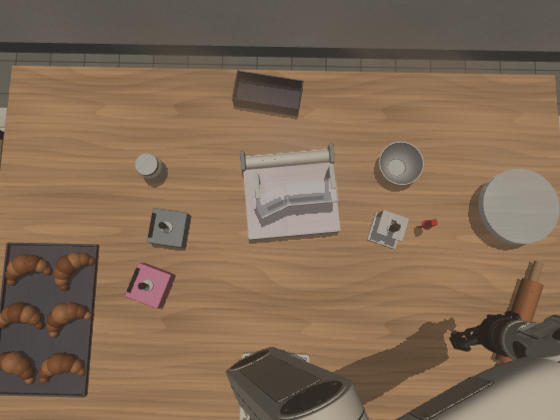

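View pics/wrist0.png

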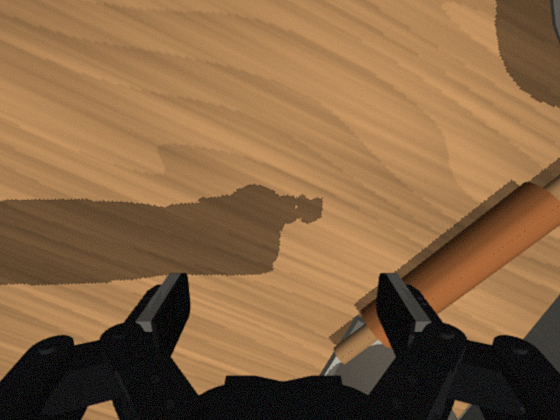

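```bash
python3 - <<'E'
import cv2
a=cv2.imread('pics/top0.png'); b=cv2.imread('pics/scene0.png')
c=lambda im,x,y,w,h,s:cv2.resize(im[y:y+h,x:x+w],None,fx=s,fy=s,interpolation=cv2.INTER_CUBIC)
cv2.imwrite('pics/c1.png',c(a,360,200,80,60,10))
cv2.imwrite('pics/c2.png',c(a,230,140,120,105,5.7))
cv2.imwrite('pics/c3.png',c(a,140,200,60,55,10))
cv2.imwrite('pics/c4.png',c(b,120,260,100,75,8))
E
```

```text
(no output)
```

View pics/c1.png

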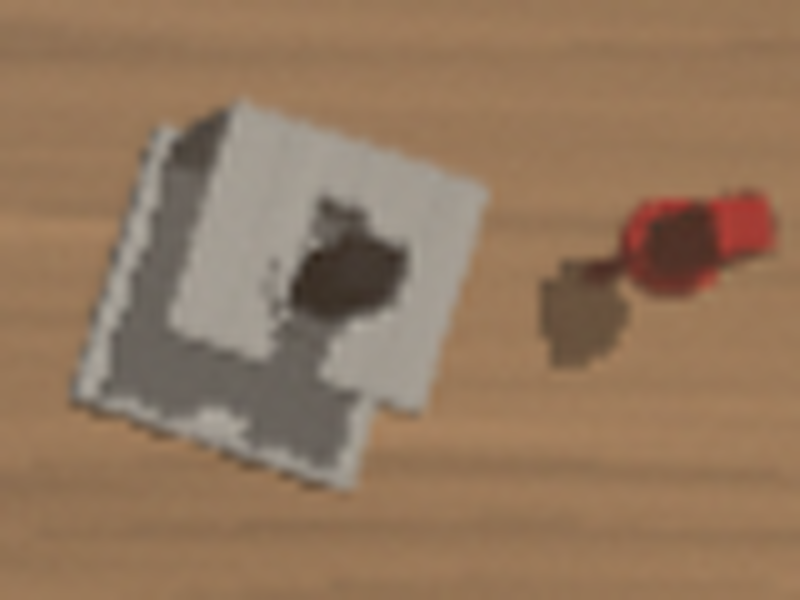

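View pics/c2.png

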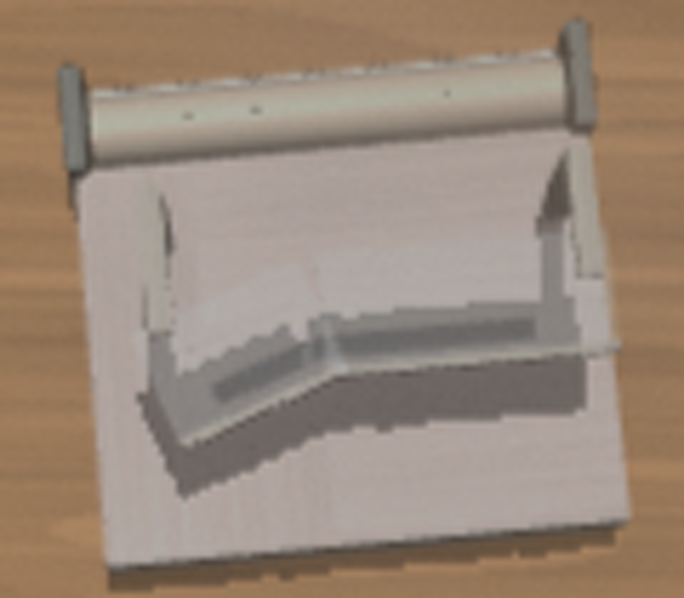

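View pics/c3.png

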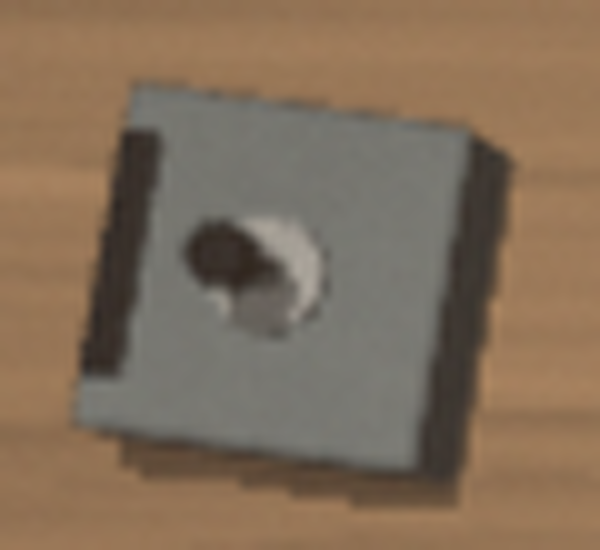

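View pics/c4.png

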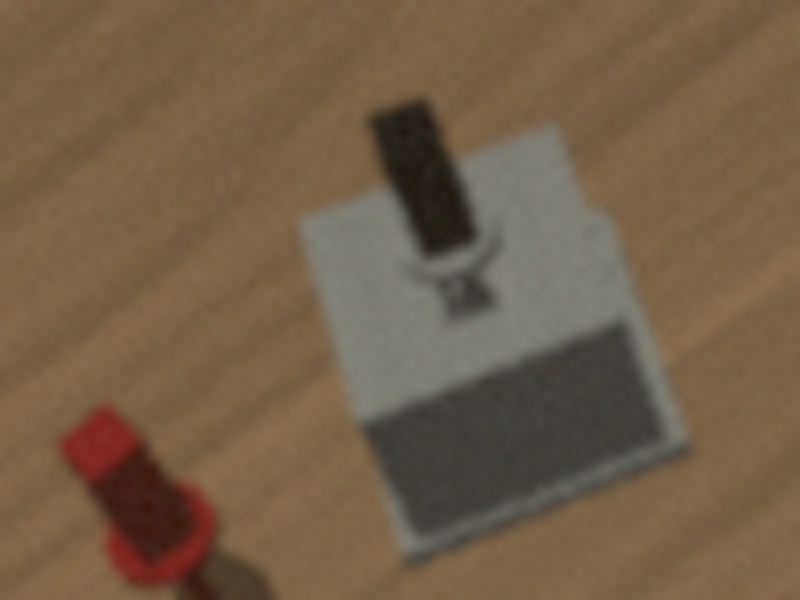

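```bash
cat >> h.py <<'E'
from scipy.optimize import least_squares
from scipy.spatial.transform import Rotation as R
def proj(m,P):
    T=np.array(m["T"]);f=210/np.tan(np.radians(m["vertical_fov"]/2))
    p=(np.atleast_2d(P)-T[:3,3])@T[:3,:3]
    return np.c_[m["cx"]+f*p[:,0]/-p[:,2], m["cy"]-f*p[:,1]/-p[:,2]]
def ray(m,uv,z):
    T=np.array(m["T"]);f=210/np.tan(np.radians(m["vertical_fov"]/2))
    uv=np.atleast_2d(uv);d=np.c_[(uv[:,0]-m["cx"])/f,-(uv[:,1]-m["cy"])/f,-np.ones(len(uv))]@T[:3,:3].T
    return T[:3,3]+d*((z-T[2,3])/d[:,2])[:,None]
def w(pose,P):
    x,y,a=pose;c,s=np.cos(a),np.sin(a);P=np.atleast_2d(P)
    return np.c_[x+c*P[:,0]-s*P[:,1],y+s*P[:,0]+c*P[:,1],P[:,2]]
def fit(obs,g):  # obs: list of (model, uv, localP)
    f=lambda q:np.concatenate([(proj(m,w(q,P))-uv).ravel() for m,uv,P in obs])
    r=least_squares(f,g,x_scale=[100,100,1]);return r.x,f(r.x).reshape(-1,2)
def crop(pts,ox,oy,s): return (np.array(pts,float)+.5)/s-.5+[ox,oy]
E
python3 - <<'E'
from h import *
np.set_printoptions(precision=2,suppress=True)
t=eyes.camera_model("top");s=eyes.camera_model("scene")
o1=(t,crop([(170,328),(418,412),(75,400),(352,490)],360,200,10),np.array([(-27,37,85),(-27,-37,85),(-42.5,42.5,0),(-42.5,-42.5,0)]))
o2=(s,crop([(410,560),(688,450),(300,218),(552,125)],120,260,8),np.array([(42.5,-42.5,0),(42.5,42.5,0),(-27,-37,85),(-27,37,85)]))
for o in ([o1],[o2],[o1,o2]): print("rack",*fit(o,[400,-250,-.3]))
b=(t,crop([(133,85),(470,128),(415,470),(75,425)],140,200,10),np.array([(50,50,60),(50,-50,60),(-50,-50,60),(-50,50,60)]))
print("box",*fit([b],[400,300,0]))
c=(t,crop([(107,565),(630,522)],230,140,5.7),np.array([(-100,130,60),(-100,-130,60)]))
q=fit([c],[450,0,0]);print("sh",*q)
g=np.array([[0,-93,51],[0,15,51],[-58*np.sin(.349),15+58*np.cos(.349),51]])
print((proj(t,w(q[0],g))-[230,140])*5.7, w(q[0],g))
E
```

```text
rack [ 452.16 -314.17   -0.3 ] [[-0.26  0.03]
 [ 0.82  0.05]
 [-0.34 -0.08]
 [-0.26 -0.01]]
rack [ 451.48 -315.29   -0.31] [[-0.42  0.74]
 [ 0.48  0.05]
 [-0.4  -0.26]
 [ 0.36 -0.65]]
rack [ 451.72 -315.05   -0.31] [[-0.02 -0.03]
 [ 0.96  0.35]
 [-0.17 -0.19]
 [-0.21  0.27]
 [-0.26  0.76]
 [ 0.63  0.04]
 [-0.25 -0.24]
 [ 0.5  -0.65]]
box [442.27 314.56  -0.11] [[-0.4  -0.49]
 [ 0.57 -0.34]
 [ 0.44  0.43]
 [-0.61  0.37]]
sh [527.14 -35.49   0.1 ] [[-0.15  0.01]
 [ 0.15 -0.02]]
[[532.63 330.  ]
 [318.8  347.49]
 [213.89 395.2 ]] [[ 536.71 -128.     51.  ]
 [ 525.6   -20.57   51.  ]
 [ 500.27   31.6    51.  ]]
```

```bash
cat >> h.py <<'E'
def go(x,y,z,yaw,o=None):
    o=o or status.observe();M=R.from_rotvec(o["eef_rot"]).as_matrix()
    d=M.T@(np.array([x,y,z])-o["eef_pos"]); cy=np.arctan2(M[1,0],M[0,0])
    dy=-(yaw-cy);dy=(dy+np.pi)%(2*np.pi)-np.pi
    print("t",round(o["time_s"],2),"d",np.round(d,1),"yaw",round(dy,3),"| pos",np.round(o["eef_pos"],1),"yaw",round(cy,3),"q6",round(o["qpos"][5],2),"gap",round(o["finger_gap"],1),"F",np.round(o["contact_force"],1),"tilt",np.round(M[:,2],3))
E
python3 - <<'E'
from h import *
s=eyes.camera_model("scene")
p=ray(s,crop([(400,105)],120,260,8),145);print(p)
rk=[451.7,-315,-.305];dx=p[0]-[451.7,-315,145];c,n=np.cos(-.305),np.sin(-.305);print(dx[0]*c+dx[1]*n,-dx[0]*n+dx[1]*c)
go(p[0,0]-10,p[0,1],290,-.305)
E
```

```text
[[ 442.85267611 -311.17581151  145.        ]]
-9.587370637896608 0.9908995525927256
t 0.15 d [264.3 -36.6  13.3] yaw 0.734 | pos [ 207.7 -454.4  303.2] yaw 0.429 q6 1.57 gap 85.5 F [ 0.2 -0.6  0.1] tilt [-0.001  0.001 -1.   ]
```

Call:
{"op": "move_arm", "data": {"commands": [{"jaw": -1,"translation": [53,-7,3],"yaw": 0.12},{"jaw": -1,"translation": [94,-14,5],"yaw": 0.24},{"jaw": -1,"translation": [135,-20,7],"yaw": 0.36},{"jaw": -1,"translation": [176,-26,9],"yaw": 0.48},{"jaw": -1,"translation": [216,-32,11],"yaw": 0.6}]}}

```text
time_s: 0.57
eef_pos: [363.5, -353.6, 294.3]
eef_rot: [-3.135, 0.198, 0.001]
contact_force: [0.9, -0.9, 0.6]
finger_gap: 85.8
```

```bash
python3 -c "
from h import *
go(433,-311,290,-.305)"
```

```text
t 0.57 d [ 63.6 -51.    4.2] yaw 0.179 | pos [ 363.5 -353.6  294.3] yaw -0.126 q6 2.5 gap 85.8 F [ 0.9 -0.9  0.6] tilt [-0.  0. -1.]
```

Call:
{"op": "move_arm", "data": {"commands": [{"jaw": -1,"translation": [25,-21,2],"yaw": 0.1},{"jaw": -1,"translation": [37,-31,2],"yaw": 0.134},{"jaw": -1,"translation": [37,-31,2],"yaw": 0.134},{"jaw": -1,"translation": [37,-31,2],"yaw": 0.134},{"jaw": -1,"translation": [37,-31,2],"yaw": 0.134}]}}

```text
time_s: 0.98
eef_pos: [402.5, -328.5, 292.3]
eef_rot: [-3.116, 0.397, 0.002]
contact_force: [-0.4, 0.5, -1.1]
finger_gap: 85.6
```

```bash
python3 -c "
from h import *
go(433,-311,290,-.305)
snap('wrist','w1');m=eyes.camera_model('wrist');print(np.round(m['T'],4).tolist())
np.save('w1.npy',m['T'])"
```

```text
t 0.98 d [ 25.2 -24.6   2.3] yaw 0.051 | pos [ 402.5 -328.5  292.3] yaw -0.254 q6 2.71 gap 85.6 F [-0.4  0.5 -1.1] tilt [-0.001  0.    -1.   ]
[[-0.2524, 0.9213, 0.2959, 477.4309], [-0.9676, -0.2398, -0.0788, -347.5199], [-0.0016, -0.3062, 0.952, 362.5836], [0.0, 0.0, 0.0, 1.0]]
```

View pics/w1.png

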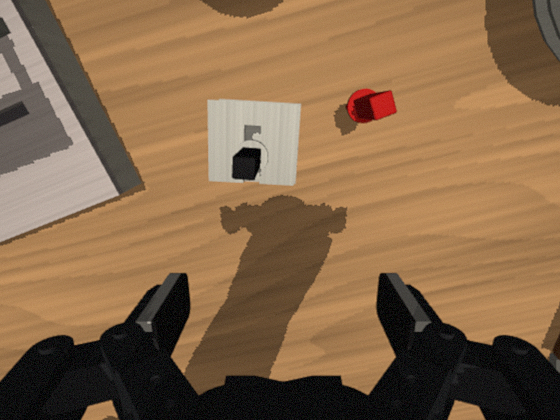

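```bash
python3 -c "
import cv2
a=cv2.imread('pics/w1.png');cv2.imwrite('pics/w1c.png',cv2.resize(a[90:200,190:320],None,fx=6,fy=5.4545,interpolation=2) if 0 else cv2.resize(a[95:195,195:315],None,fx=6,fy=6,interpolation=2))"
```

```text
(no output)
```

View pics/w1c.png

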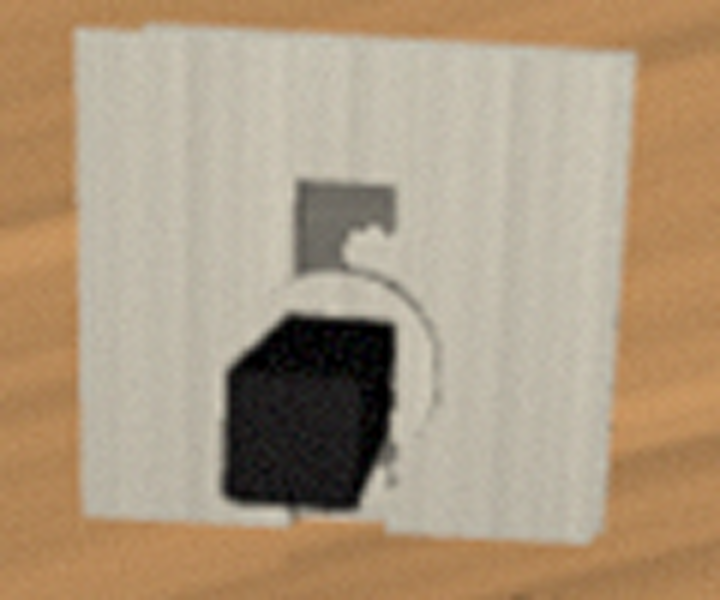

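```bash
python3 - <<'E'
from h import *
np.set_printoptions(precision=2,suppress=True)
m=eyes.camera_model('wrist');C=lambda p:crop(p,195,95,6)
o=(m,C([(298,180),(396,185),(290,520),(388,525)]),np.array([(22,7,85),(22,-7,85),(-27,7,85),(-27,-7,85)]))
q,e=fit([o],[452,-315,-.3]);print(q,e)
pk=(m,C([(226,370),(360,374),(356,508),(225,500)]),np.array([(8,8,145),(8,-8,145),(-8,-8,145),(-8,8,145)]))
k,e=fit([pk],[443,-311,-.3]);print(k,e)
d=k[:2]-q[:2];c,s=np.cos(q[2]),np.sin(q[2]);print(d[0]*c+d[1]*s,-d[0]*s+d[1]*c)
b=ray(m,C([(75,28),(635,52),(83,517),(600,543)]),85);D=b[:,:2]-q[:2];print(np.c_[D@[c,s],D@[-s,c]])
go(k[0],k[1],230,k[2])
E
```

```text
[ 451.19 -312.97   -0.31] [[-0.27 -0.69]
 [ 0.32 -0.59]
 [ 0.12  0.71]
 [-0.18  0.72]]
[ 447.7  -311.71   -0.31] [[-0.87 -1.03]
 [ 0.77 -0.47]
 [ 0.86  0.72]
 [-0.75  0.88]]
-3.6975496295629022 0.13386727531525966
[[ 39.65  37.14]
 [ 40.63 -38.47]
 [-27.55  37.19]
 [-27.36 -38.12]]
t 1.03 d [ 39.8 -28.1  62.4] yaw 0.051 | pos [ 402.2 -328.8  292.4] yaw -0.255 q6 2.71 gap 85.5 F [-0.3 -1.4 -0.4] tilt [-0.  0. -1.]
```

Call:
{"op": "move_arm", "data": {"commands": [{"jaw": -1,"translation": [20,-14,31],"yaw": 0.03},{"jaw": -1,"translation": [40,-28,62],"yaw": 0.055},{"jaw": -1,"translation": [40,-28,62],"yaw": 0.055},{"jaw": -1,"translation": [40,-28,62],"yaw": 0.055},{"jaw": -1,"translation": [40,-28,62],"yaw": 0.055}]}}

```text
time_s: 1.45
eef_pos: [447.9, -312.2, 231.1]
eef_rot: [3.104, -0.485, -0.001]
contact_force: [-1.1, 0.5, -0.3]
finger_gap: 85.4
```

```bash
python3 -c "
from h import *
go(447.7,-311.7,172,-.31)
snap('wrist','w2')"
```

```text
t 1.45 d [-0.3 -0.4 59.1] yaw -0.0 | pos [ 447.9 -312.2  231.1] yaw -0.31 q6 2.84 gap 85.4 F [-1.1  0.5 -0.3] tilt [-0.001 -0.    -1.   ]
```

View pics/w2.png

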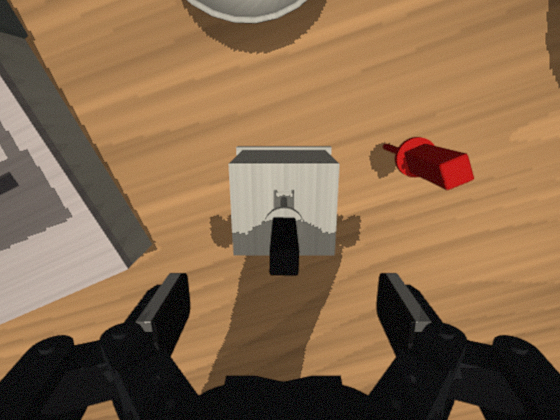

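Call:
{"op": "move_arm", "data": {"commands": [{"jaw": -1,"translation": [0,0,20],"yaw": 0},{"jaw": -1,"translation": [0,0,40],"yaw": 0},{"jaw": -1,"translation": [0,0,59],"yaw": 0},{"jaw": -1,"translation": [0,0,59],"yaw": 0},{"jaw": -1,"translation": [0,0,59],"yaw": 0}]}}

```text
time_s: 1.92
eef_pos: [448.0, -312.0, 172.4]
eef_rot: [3.104, -0.485, -0.0]
contact_force: [-0.0, 0.5, 0.7]
finger_gap: 85.3
```

```bash
python3 -c "
from h import *
go(447.7,-311.7,172,-.31)
snap('wrist','w3');snap('scene','s3')"
```

```text
t 1.92 d [-0.4 -0.1  0.4] yaw -0.0 | pos [ 448.  -312.   172.4] yaw -0.31 q6 2.84 gap 85.3 F [-0.   0.5  0.7] tilt [-0. -0. -1.]
```

View pics/w3.png

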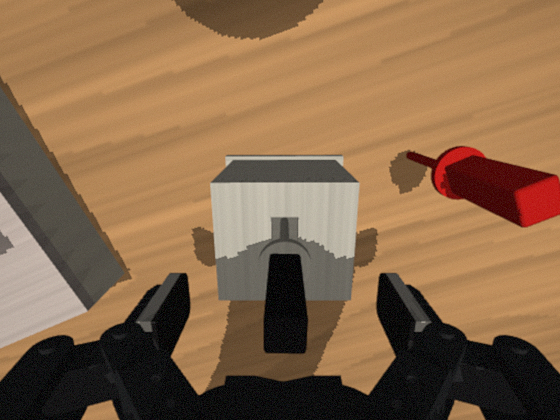

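View pics/s3.png

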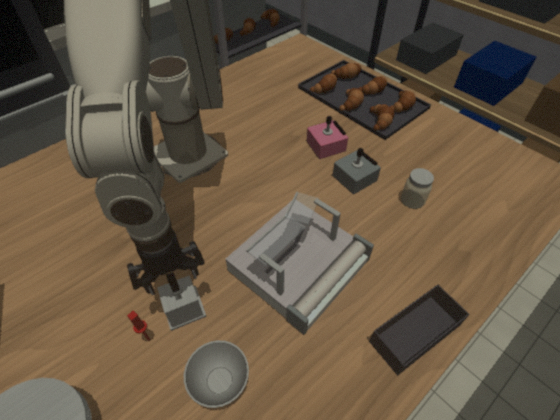

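Call:
{"op": "move_arm", "data": {"commands": [{"jaw": 1,"translation": [0,0,0],"yaw": 0},{"jaw": 1,"translation": [0,0,0],"yaw": 0},{"jaw": 1,"translation": [0,0,0],"yaw": 0},{"jaw": 1,"translation": [0,0,0],"yaw": 0},{"jaw": 1,"translation": [0,0,0],"yaw": 0}], "newtons": 30}}

```text
time_s: 2.43
eef_pos: [448.9, -311.4, 171.9]
eef_rot: [3.104, -0.483, 0.001]
contact_force: [0.8, 0.1, 0.1]
finger_gap: 25.7
```

Call:
{"op": "move_arm", "data": {"commands": [{"jaw": 1,"translation": [0,0,0],"yaw": 0},{"jaw": 1,"translation": [0,0,0],"yaw": 0},{"jaw": 1,"translation": [0,0,0],"yaw": 0},{"jaw": 1,"translation": [0,0,0],"yaw": 0},{"jaw": 1,"translation": [0,0,0],"yaw": 0}]}}

```text
time_s: 2.85
eef_pos: [448.8, -311.3, 171.8]
eef_rot: [-3.104, 0.483, -0.0]
contact_force: [-0.8, 0.0, 3.5]
finger_gap: 15.7
```

```bash
python3 -c "
from h import *
go(448,-312,272,-.31)
snap('wrist','w4')"
```

```text
t 2.85 d [  -0.6    0.9 -100.2] yaw 0.001 | pos [ 448.8 -311.3  171.8] yaw -0.309 q6 2.84 gap 15.7 F [-0.8  0.   3.5] tilt [ 0. -0. -1.]
```

View pics/w4.png

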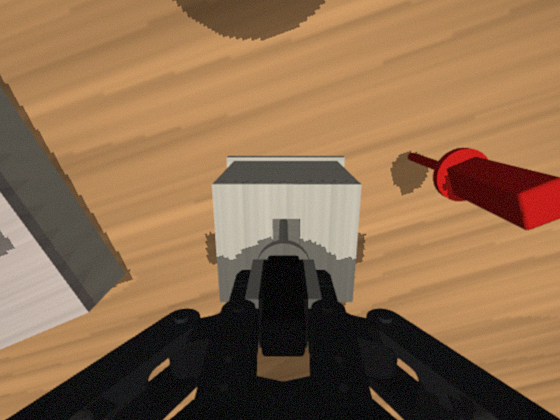

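Call:
{"op": "move_arm", "data": {"commands": [{"jaw": 1,"translation": [0,0,-20],"yaw": 0},{"jaw": 1,"translation": [0,0,-45],"yaw": 0},{"jaw": 1,"translation": [0,0,-75],"yaw": 0},{"jaw": 1,"translation": [0,0,-100],"yaw": 0},{"jaw": 1,"translation": [0,0,-100],"yaw": 0}]}}

```text
time_s: 3.32
eef_pos: [450.7, -312.7, 277.1]
eef_rot: [3.1, -0.483, 0.014]
contact_force: [0.5, -0.2, 0.7]
finger_gap: 15.6
```

Call:
{"op": "move_arm", "data": {"commands": [{"jaw": 1,"translation": [20,0,0],"yaw": 0},{"jaw": 1,"translation": [40,0,0],"yaw": 0},{"jaw": 1,"translation": [62,0,0],"yaw": 0},{"jaw": 1,"translation": [62,0,20],"yaw": 0},{"jaw": 1,"translation": [62,0,20],"yaw": 0}]}}

```text
time_s: 3.73
eef_pos: [507.3, -329.5, 247.0]
eef_rot: [-3.102, 0.482, 0.01]
contact_force: [-0.9, 1.1, -2.2]
finger_gap: 15.6
```

```bash
python3 -c "
from h import *
go(448.8,-311.3,193.8,-.309)
snap('wrist','w5');snap('scene','s5')"
```

```text
t 3.73 d [-60.9   0.5  53.6] yaw 0.001 | pos [ 507.3 -329.5  247. ] yaw -0.308 q6 2.87 gap 15.6 F [-0.9  1.1 -2.2] tilt [-0.006  0.004 -1.   ]
```

View pics/w5.png

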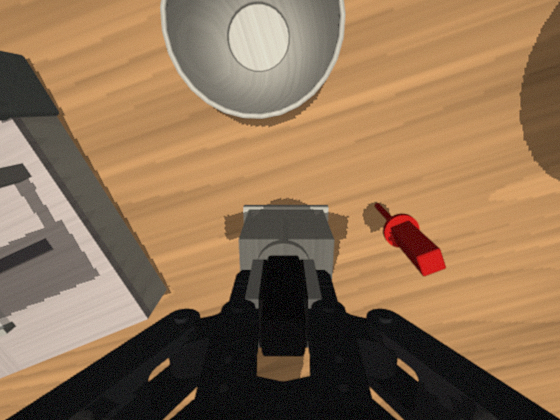

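View pics/s5.png

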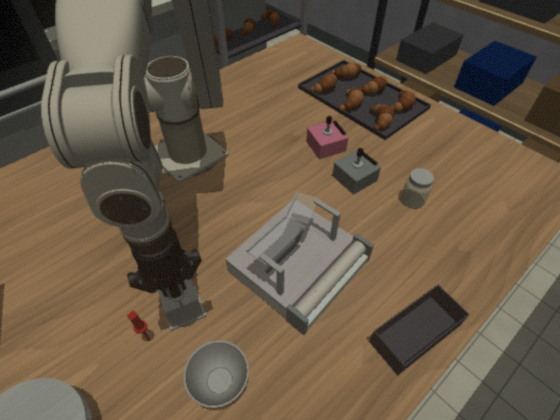

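Call:
{"op": "move_arm", "data": {"commands": [{"jaw": 1,"translation": [0,0,20],"yaw": 0},{"jaw": 1,"translation": [0,0,40],"yaw": 0},{"jaw": 1,"translation": [0,0,53],"yaw": 0},{"jaw": 1,"translation": [0,0,53],"yaw": 0},{"jaw": 1,"translation": [0,0,53],"yaw": 0}]}}

```text
time_s: 4.25
eef_pos: [507.1, -329.9, 198.7]
eef_rot: [-3.103, 0.484, 0.002]
contact_force: [0.2, 0.2, 0.4]
finger_gap: 15.6
```

```bash
python3 -c "
from h import *
go(448.8,-311.3,193.8,-.309)
snap('wrist','w6')"
```

```text
t 4.25 d [-61.2  -0.    5. ] yaw -0.0 | pos [ 507.1 -329.9  198.7] yaw -0.309 q6 2.87 gap 15.6 F [0.2 0.2 0.4] tilt [-0.001  0.001 -1.   ]
```

View pics/w6.png

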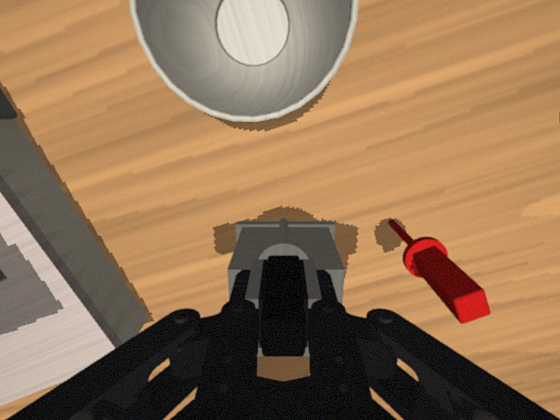

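Call:
{"op": "move_arm", "data": {"commands": [{"jaw": 1,"translation": [-8,0,0],"yaw": 0},{"jaw": 1,"translation": [-14,0,0],"yaw": 0},{"jaw": 1,"translation": [-20,0,0],"yaw": 0},{"jaw": 1,"translation": [-26,0,0],"yaw": 0},{"jaw": 1,"translation": [-32,0,0],"yaw": 0}]}}

```text
time_s: 4.72
eef_pos: [478.6, -321.1, 199.9]
eef_rot: [3.103, -0.483, 0.009]
contact_force: [5.4, -2.3, -3.6]
finger_gap: 15.7
```

```bash
python3 -c "
from h import *
go(448.8,-311.3,193.8,-.309)
snap('wrist','w7')"
```

```text
t 4.72 d [-31.4  -0.3   6. ] yaw 0.0 | pos [ 478.6 -321.1  199.9] yaw -0.309 q6 2.86 gap 15.7 F [ 5.4 -2.3 -3.6] tilt [ 0.005 -0.003 -1.   ]
```

View pics/w7.png

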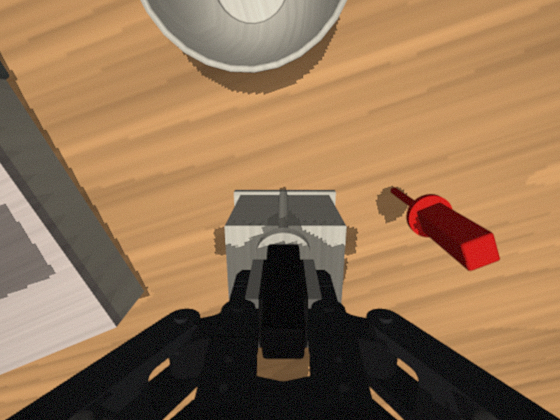

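Contact force about 6 N and the shaft (284,190–230) is tilting outward against the rack's back edge. Continue.

Call:
{"op": "move_arm", "data": {"commands": [{"jaw": 1,"translation": [-6,0,1],"yaw": 0},{"jaw": 1,"translation": [-12,0,1],"yaw": 0},{"jaw": 1,"translation": [-18,0,1],"yaw": 0},{"jaw": 1,"translation": [-24,0,1],"yaw": 0},{"jaw": 1,"translation": [-28,0,1],"yaw": 0}]}}

```text
time_s: 5.18
eef_pos: [451.8, -312.6, 199.1]
eef_rot: [3.103, -0.483, 0.008]
contact_force: [5.0, -2.2, 0.4]
finger_gap: 15.6
```

```bash
python3 -c "
from h import *
go(448.8,-311.3,193.8,-.309)
snap('wrist','w8')"
```

```text
t 5.18 d [-3.3 -0.3  5.3] yaw 0.0 | pos [ 451.8 -312.6  199.1] yaw -0.309 q6 2.84 gap 15.6 F [ 5.  -2.2  0.4] tilt [ 0.005 -0.002 -1.   ]
```

View pics/w8.png

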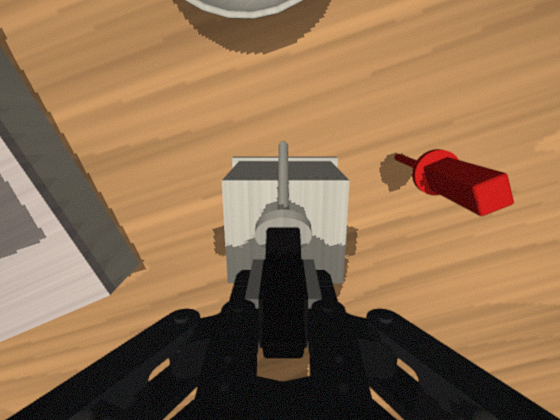

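Call:
{"op": "move_arm", "data": {"commands": [{"jaw": 1,"translation": [8,0,-20],"yaw": 0},{"jaw": 1,"translation": [8,0,-40],"yaw": 0},{"jaw": 1,"translation": [8,0,-65],"yaw": 0},{"jaw": 1,"translation": [8,0,-65],"yaw": 0},{"jaw": 1,"translation": [8,0,-65],"yaw": 0}], "newtons": 50}}

```text
time_s: 5.65
eef_pos: [458.1, -314.5, 263.9]
eef_rot: [3.103, -0.484, 0.002]
contact_force: [-1.1, -1.3, -0.5]
finger_gap: 15.1
```

```bash
python3 -c "
from h import *
go(448.8,-311.3,193.8,-.309)
m=eyes.camera_model('wrist');o=status.observe()
a=snap('wrist','w9');s=snap('scene','s9')
cv2.imwrite('pics/s9c.png',cv2.resize(s[200:340,110:240],None,fx=4,fy=4,interpolation=2))
cv2.imwrite('pics/w9c.png',cv2.resize(a[120:260,230:340],None,fx=4,fy=4,interpolation=2))
import pickle;pickle.dump((m,o),open('w9.pkl','wb'))"
```

```text
t 5.65 d [-9.9 -0.3 70.1] yaw -0.0 | pos [ 458.1 -314.5  263.9] yaw -0.309 q6 2.85 gap 15.1 F [-1.1 -1.3 -0.5] tilt [ 0.001 -0.001 -1.   ]
```

View pics/w9c.png

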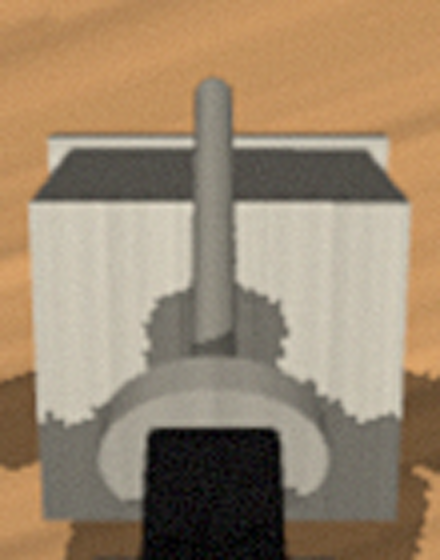

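View pics/s9c.png

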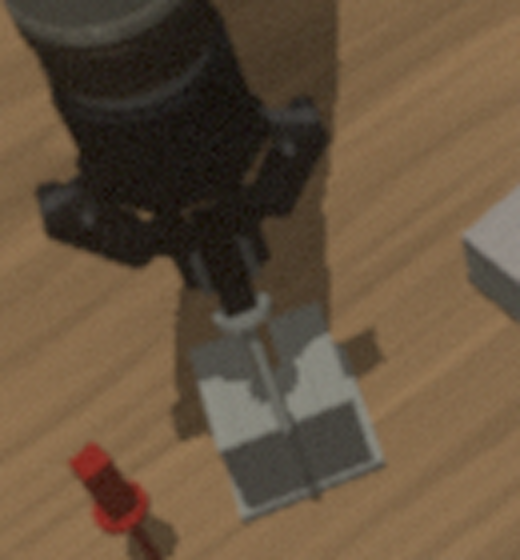

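```bash
cat >> h.py <<'E'
def tri(obs,g):
    f=lambda X:np.concatenate([(proj(m,X)-uv).ravel() for m,uv in obs]);r=least_squares(f,g);return r.x,f(r.x)
E
python3 - <<'E'
from h import *
import pickle
np.set_printoptions(precision=2,suppress=True)
m,o=pickle.load(open('w9.pkl','rb'));s=eyes.camera_model('scene')
M=R.from_rotvec(o["eef_rot"]).as_matrix()
tip,e=tri([(m,np.array([[283.2,143.7]])),(s,np.array([[188.7,323.2]]))],[480,-330,130]);print(tip,e)
t=M.T@(tip-o["eef_pos"]);print("tip tool",t,"tilt",np.degrees(np.arctan2(t[0],t[2]-54)),np.hypot(t[0],t[2]-54))
for th in(30,33,36,39):
    for L in (97,100,103):
        T=np.radians(th);P=np.array([[L*np.sin(T),0,54+L*np.cos(T)]])@M.T+o["eef_pos"];print(th,L,proj(m,P)[0],proj(s,P)[0])
E
```

```text
[ 502.32 -328.17   18.4 ] [ 0.44 -0.04  0.9  -0.41]
tip tool [ 45.97  -0.69 245.53] tilt 13.496900338745117 196.97438028261232
30 97 [284.8  156.69] [180.14 302.04]
30 100 [284.78 153.79] [180.59 303.23]
30 103 [284.77 150.95] [181.03 304.42]
33 97 [284.82 150.34] [180.45 303.21]
33 100 [284.81 147.25] [180.91 304.45]
33 103 [284.8  144.22] [181.37 305.68]
36 97 [284.85 144.02] [180.72 304.29]
36 100 [284.84 140.73] [181.19 305.56]
36 103 [284.83 137.5 ] [181.66 306.83]
39 97 [284.88 137.74] [180.95 305.27]
39 100 [284.87 134.24] [181.43 306.58]
39 103 [284.86 130.79] [181.91 307.89]
```

```bash
python3 - <<'E'
from h import *
import pickle
np.set_printoptions(precision=2,suppress=True)
m,o=pickle.load(open('w9.pkl','rb'));s=eyes.camera_model('scene')
M=R.from_rotvec(o["eef_rot"]).as_matrix()
tip,e=tri([(m,np.array([[283.2,143.7]])),(s,np.array([[181.8,305.9]]))],[480,-330,130]);print(tip,e)
t=M.T@(tip-o["eef_pos"]);print("tip tool",t,"tilt",np.degrees(np.arctan2(t[0],t[2]-54)),np.hypot(t[0],t[2]-54))
# expected: TCP for tip at points, yaw .2, tip tool (57,0,136.5)
q=[527.14,-35.49,.1]
t=np.array([57,0,136.5]);yaw=.2
a=np.radians(20)
pts=[(0,-93+8+d,55.5) for d in(0,25,50,75,100)]+[(-d*np.sin(a),15+d*np.cos(a),55.5) for d in(25,50)]
W=w(q,np.array(pts));ax=np.array([np.cos(yaw),np.sin(yaw)])
print(W);print(np.c_[W[:,:2]-57*ax,W[:,2]+136.5])
E
```

```text
[ 512.16 -330.91  122.48] [ 0.06 -0.01  0.17 -0.08]
tip tool [ 56.32  -0.98 141.47] tilt 32.7752956804079 104.03161976559326
[[ 535.63 -120.07   55.5 ]
 [ 533.13  -95.19   55.5 ]
 [ 530.63  -70.32   55.5 ]
 [ 528.14  -45.44   55.5 ]
 [ 525.64  -20.56   55.5 ]
 [ 514.79    1.96   55.5 ]
 [ 503.94   24.48   55.5 ]]
[[ 479.76 -131.39  192.  ]
 [ 477.27 -106.51  192.  ]
 [ 474.77  -81.64  192.  ]
 [ 472.27  -56.76  192.  ]
 [ 469.78  -31.89  192.  ]
 [ 458.93   -9.37  192.  ]
 [ 448.07   13.15  192.  ]]
```

Call:
{"op": "move_arm", "data": {"commands": [{"jaw": 1,"translation": [-16,-24,0],"yaw": -0.1},{"jaw": 1,"translation": [-33,-55,0],"yaw": -0.2},{"jaw": 1,"translation": [-50,-85,0],"yaw": -0.3},{"jaw": 1,"translation": [-68,-115,0],"yaw": -0.4},{"jaw": 1,"translation": [-86,-145,0],"yaw": -0.51}]}}

```text
time_s: 6.17
eef_pos: [418.5, -148.5, 260.8]
eef_rot: [-3.123, -0.322, 0.006]
contact_force: [0.6, 1.2, 0.3]
finger_gap: 15.4
```

Call:
{"op": "move_arm", "data": {"commands": [{"jaw": 1,"translation": [0,0,0],"yaw": 0},{"jaw": 1,"translation": [0,0,0],"yaw": 0},{"jaw": 1,"translation": [0,0,0],"yaw": 0},{"jaw": 1,"translation": [0,0,0],"yaw": 0},{"jaw": 1,"translation": [0,0,0],"yaw": 0}]}}

```text
time_s: 6.58
eef_pos: [420.6, -151.0, 262.2]
eef_rot: [-3.126, -0.312, 0.001]
contact_force: [0.3, 0.3, 0.1]
finger_gap: 15.7
```

```bash
python3 -c "
from h import *
import pickle
go(420,-150,264,.2)
m=eyes.camera_model('wrist');o=status.observe()
a=snap('wrist','w10')
pickle.dump((m,o),open('w10.pkl','wb'))"
```

```text
t 6.58 d [-0.3 -1.1 -1.8] yaw -0.001 | pos [ 420.6 -151.   262.2] yaw 0.199 q6 2.6 gap 15.7 F [0.3 0.3 0.1] tilt [-0.001  0.    -1.   ]
```

View pics/w10.png

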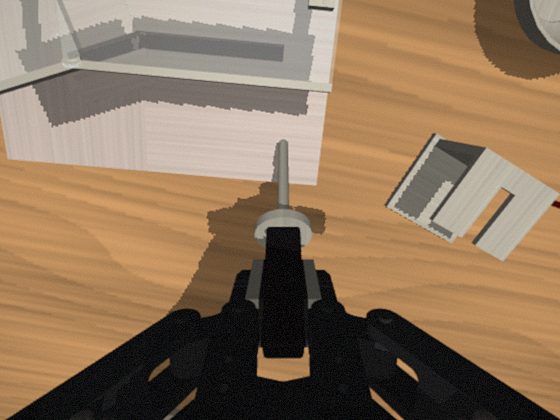

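```bash
python3 -c "
import cv2
a=cv2.imread('pics/w10.png');cv2.imwrite('pics/w10c.png',cv2.resize(a[0:130,40:345],None,fx=2.6,fy=2.6,interpolation=2))
cv2.imwrite('pics/w10d.png',cv2.resize(a[10:80,220:345],None,fx=6,fy=6,interpolation=2))
cv2.imwrite('pics/w10e.png',cv2.resize(a[10:90,80:205],None,fx=6,fy=6,interpolation=2))"
```

```text
(no output)
```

View pics/w10d.png

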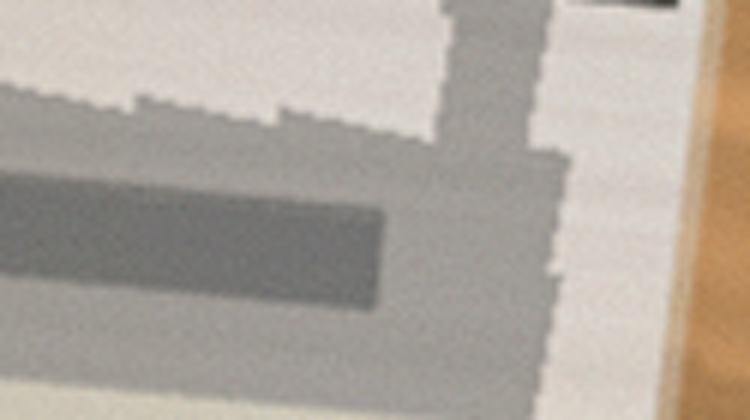

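View pics/w10e.png

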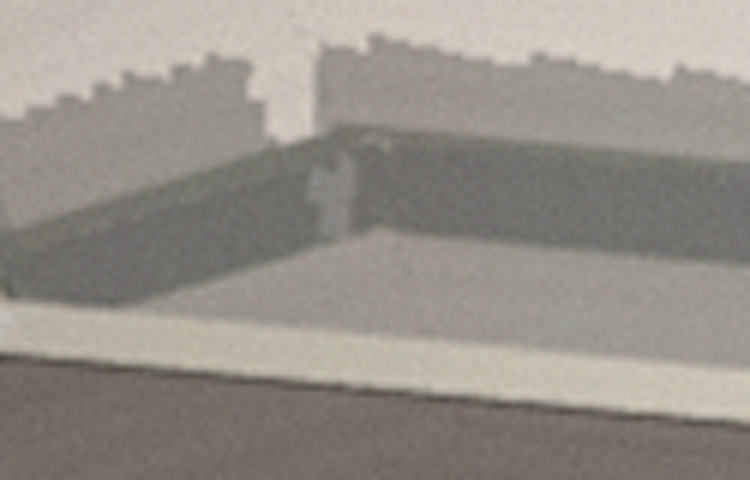

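```bash
python3 - <<'E'
from h import *
import pickle
np.set_printoptions(precision=2,suppress=True)
m,o=pickle.load(open('w10.pkl','rb'));t=eyes.camera_model('top')
uv=np.r_[crop([(385,208),(375,310)],220,10,6),crop([(345,128),(380,228)],80,10,6),[[319,185]]]
P=np.array([(6,-93,60),(-6,-93,60),(6,16.06,60),(-6,13.94,60),(-100,-130,60)])
print(fit([(m,uv,P)],[527,-35,.1]))
print(fit([(m,uv[:4],P[:4])],[527,-35,.1]))
c=(t,crop([(107,565),(630,522)],230,140,5.7),np.array([(-100,130,60),(-100,-130,60)]))
print(fit([(m,uv,P),c],[527,-35,.1]))
# tip ray vs tool
M=R.from_rotvec(o["eef_rot"]).as_matrix()
for X in ((56.3,-1,141.5),(57,0,136.5),(55.5,-.5,139)):print(X,proj(m,np.array([X])@M.T+o["eef_pos"]))
E
python3 -c "
import cv2
a=cv2.imread('pics/w10.png');cv2.imwrite('pics/w10f.png',cv2.resize(a[130:200,240:340],None,fx=6,fy=6,interpolation=2))"
```

```text
(array([526.04, -33.9 ,   0.12]), array([[ 0.15, -0.65],
       [ 0.58, -0.31],
       [ 1.53,  0.04],
       [-0.59,  1.31],
       [-1.9 , -0.71]]))
(array([526.3 , -33.57,   0.11]), array([[-0.22, -0.21],
       [ 0.11,  0.11],
       [ 1.16, -0.6 ],
       [-1.06,  0.71]]))
(array([526.15, -33.92,   0.12]), array([[ 0.21, -0.58],
       [ 0.61, -0.24],
       [ 1.58, -0.15],
       [-0.56,  1.13],
       [-2.06, -0.6 ],
       [-0.11,  1.02],
       [ 0.06, -0.44]]))
(56.3, -1, 141.5) [[283.63 144.83]]
(57, 0, 136.5) [[285.23 144.52]]
(55.5, -0.5, 139) [[284.42 146.52]]
```

View pics/w10f.png

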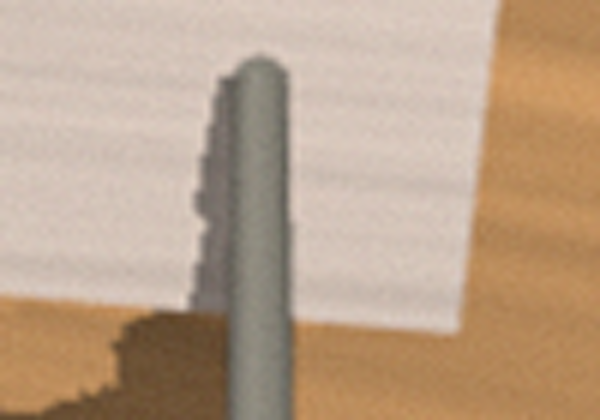

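```bash
cat >> h.py <<'E'
S=[526.2,-33.8,.115]; TT=np.array([56.4,-.7,140.])
def tipto(xs,ys,z,yaw=.2):
    T=w(S,[[xs,ys,z]])[0];c,s=np.cos(yaw),np.sin(yaw)
    M=np.array([[c,s,0],[s,-c,0],[0,0,-1]])
    p=T-M@TT;print("tcp",np.round(p,1));go(*p,yaw)
E
python3 - <<'E'
from h import *
import pickle
np.set_printoptions(precision=2,suppress=True)
m,o=pickle.load(open('w10.pkl','rb'))
uv=np.r_[crop([(385,208),(375,310)],220,10,6),crop([(345,128),(380,228)],80,10,6),[[316.2,185]]]
P=np.array([(6,-93,60),(-6,-93,60),(6,16.06,60),(-6,13.94,60),(-100,-130,60)])
print(fit([(m,uv,P)],[527,-35,.1]))
tipto(-50,-85,70)
E
```

```text
(array([526.28, -33.61,   0.11]), array([[-0.18, -0.21],
       [ 0.16,  0.11],
       [ 1.2 , -0.54],
       [-1.01,  0.77],
       [-0.21, -0.17]]))
tcp [ 431.1 -135.9  210. ]
t 6.63 d [ 13.4 -12.8  52.2] yaw -0.001 | pos [ 420.6 -151.   262.2] yaw 0.199 q6 2.6 gap 15.6 F [-0.4  0.1 -0.3] tilt [-0.  0. -1.]
```

Call:
{"op": "move_arm", "data": {"commands": [{"jaw": 1,"translation": [5,-5,20],"yaw": 0},{"jaw": 1,"translation": [10,-10,40],"yaw": 0},{"jaw": 1,"translation": [13,-13,52],"yaw": 0},{"jaw": 1,"translation": [13,-13,52],"yaw": 0},{"jaw": 1,"translation": [13,-13,52],"yaw": 0}]}}

```text
time_s: 7.05
eef_pos: [430.3, -135.2, 210.0]
eef_rot: [-3.125, -0.314, 0.003]
contact_force: [-0.4, -0.3, -0.4]
finger_gap: 15.5
```

```bash
sed -i 's/^S=.*; TT/S=[526.3,-33.6,.112]; TT/' h.py; python3 -c "
from h import *
import pickle
tipto(-50,-85,70)
m=eyes.camera_model('wrist');o=status.observe()
a=snap('wrist','w11');pickle.dump((m,o),open('w11.pkl','wb'))
cv2.imwrite('pics/w11c.png',cv2.resize(a[20:220,120:360],None,fx=3,fy=3,interpolation=2))"
```

```text
tcp [ 431.  -135.5  210. ]
t 7.05 d [0.6 0.5 0. ] yaw 0.0 | pos [ 430.3 -135.2  210. ] yaw 0.2 q6 2.64 gap 15.5 F [-0.4 -0.3 -0.4] tilt [-0.002  0.    -1.   ]
```

View pics/w11c.png

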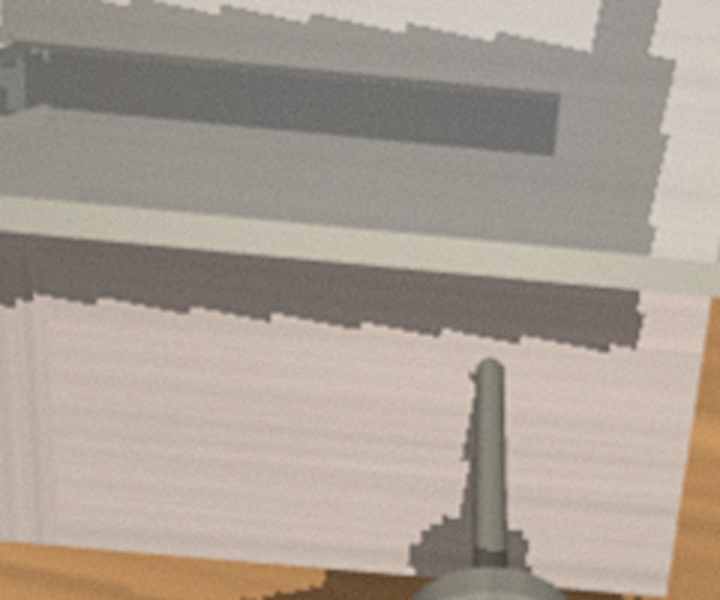

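Call:
{"op": "move_arm", "data": {"commands": [{"jaw": 1,"translation": [0,0,2],"yaw": 0},{"jaw": 1,"translation": [0,0,3.5],"yaw": 0},{"jaw": 1,"translation": [0,0,4],"yaw": 0},{"jaw": 1,"translation": [0,0,4],"yaw": 0},{"jaw": 1,"translation": [0,0,4],"yaw": 0}]}}

```text
time_s: 7.52
eef_pos: [430.7, -134.9, 206.9]
eef_rot: [3.126, 0.315, 0.001]
contact_force: [-0.2, 0.7, -1.0]
finger_gap: 15.3
```

Call:
{"op": "move_arm", "data": {"commands": [{"jaw": 1,"translation": [0,0,0.7],"yaw": 0},{"jaw": 1,"translation": [0,0,1],"yaw": 0},{"jaw": 1,"translation": [0,0,1],"yaw": 0},{"jaw": 1,"translation": [0,0,1],"yaw": 0},{"jaw": 1,"translation": [0,0,1],"yaw": 0}]}}

```text
time_s: 7.93
eef_pos: [430.6, -134.7, 205.6]
eef_rot: [-3.126, -0.315, 0.0]
contact_force: [-0.2, -0.0, -0.2]
finger_gap: 15.6
```

Call:
{"op": "move_arm", "data": {"commands": [{"jaw": 1,"translation": [0,0,0.7],"yaw": 0},{"jaw": 1,"translation": [0,0,1],"yaw": 0},{"jaw": 1,"translation": [0,0,1],"yaw": 0},{"jaw": 1,"translation": [0,0,1],"yaw": 0},{"jaw": 1,"translation": [0,0,1],"yaw": 0}]}}

```text
time_s: 8.35
eef_pos: [430.6, -134.8, 204.6]
eef_rot: [3.126, 0.315, 0.0]
contact_force: [1.0, -0.7, -0.9]
finger_gap: 15.3
```

Call:
{"op": "move_arm", "data": {"commands": [{"jaw": 1,"translation": [0,0,0.7],"yaw": 0},{"jaw": 1,"translation": [0,0,1],"yaw": 0},{"jaw": 1,"translation": [0,0,1],"yaw": 0},{"jaw": 1,"translation": [0,0,1],"yaw": 0},{"jaw": 1,"translation": [0,0,1],"yaw": 0}]}}

```text
time_s: 8.77
eef_pos: [430.6, -134.8, 203.6]
eef_rot: [-3.126, -0.315, -0.0]
contact_force: [-0.9, -0.7, -0.9]
finger_gap: 15.5
```

Call:
{"op": "move_arm", "data": {"commands": [{"jaw": 1,"translation": [0,0,0.7],"yaw": 0},{"jaw": 1,"translation": [0,0,1],"yaw": 0},{"jaw": 1,"translation": [0,0,1],"yaw": 0},{"jaw": 1,"translation": [0,0,1],"yaw": 0},{"jaw": 1,"translation": [0,0,1],"yaw": 0}]}}

```text
time_s: 9.18
eef_pos: [430.6, -134.8, 202.6]
eef_rot: [3.126, 0.315, -0.0]
contact_force: [0.6, 0.2, -0.5]
finger_gap: 15.4
```

Call:
{"op": "move_arm", "data": {"commands": [{"jaw": 1,"translation": [0,0,0.7],"yaw": 0},{"jaw": 1,"translation": [0,0,1],"yaw": 0},{"jaw": 1,"translation": [0,0,1],"yaw": 0},{"jaw": 1,"translation": [0,0,1],"yaw": 0},{"jaw": 1,"translation": [0,0,1],"yaw": 0}]}}

```text
time_s: 9.6
eef_pos: [430.6, -134.8, 201.6]
eef_rot: [3.126, 0.315, 0.0]
contact_force: [-0.2, -0.3, -0.6]
finger_gap: 15.4
```

Call:
{"op": "move_arm", "data": {"commands": [{"jaw": 1,"translation": [0,0,0.7],"yaw": 0},{"jaw": 1,"translation": [0,0,1],"yaw": 0},{"jaw": 1,"translation": [0,0,1],"yaw": 0},{"jaw": 1,"translation": [0,0,1],"yaw": 0},{"jaw": 1,"translation": [0,0,1],"yaw": 0}]}}

```text
time_s: 10.02
eef_pos: [430.7, -134.8, 200.8]
eef_rot: [3.126, 0.315, 0.001]
contact_force: [-0.5, -1.2, 2.3]
finger_gap: 15.1
```

Call:
{"op": "move_arm", "data": {"commands": [{"jaw": 1,"translation": [0,0,0.7],"yaw": 0},{"jaw": 1,"translation": [0,0,1],"yaw": 0},{"jaw": 1,"translation": [0,0,1],"yaw": 0},{"jaw": 1,"translation": [0,0,1],"yaw": 0},{"jaw": 1,"translation": [0,0,1],"yaw": 0}]}}

```text
time_s: 10.43
eef_pos: [430.6, -134.9, 200.4]
eef_rot: [3.125, 0.315, 0.001]
contact_force: [-2.8, 0.4, 8.0]
finger_gap: 15.6
```

```bash
python3 -c "
from h import *
import pickle
tipto(-50,-85,63)
m=eyes.camera_model('wrist');o=status.observe()
a=snap('wrist','w12');pickle.dump((m,o),open('w12.pkl','wb'))
cv2.imwrite('pics/w12c.png',cv2.resize(a[120:220,240:340],None,fx=6,fy=6,interpolation=2))"
```

```text
tcp [ 431.  -135.5  203. ]
t 10.43 d [ 0.3  0.8 -2.6] yaw 0.001 | pos [ 430.6 -134.9  200.4] yaw 0.201 q6 2.64 gap 15.6 F [-2.8  0.4  8. ] tilt [ 0.001 -0.    -1.   ]
```

View pics/w12c.png

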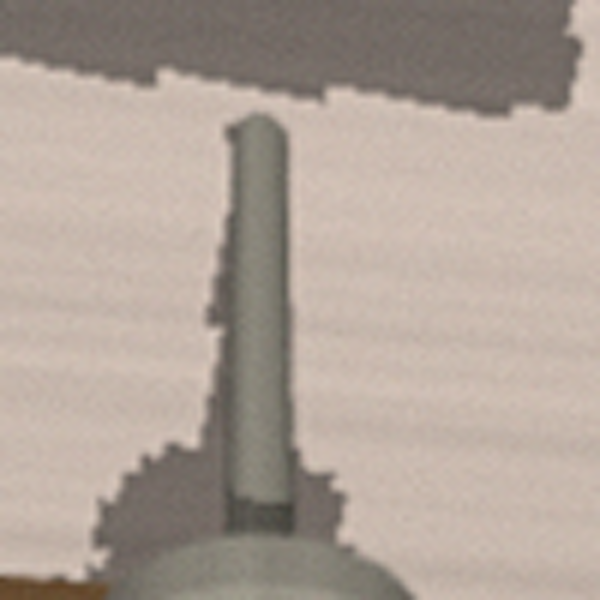

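```bash
sed -i 's/TT=np.array.*/TT=np.array([57.4,-1.1,138.2])/' h.py; python3 -c "
from h import *
tipto(0,-85,70)"
```

```text
tcp [ 479.8 -130.5  208.2]
t 10.48 d [49.1  5.6 -7.8] yaw 0.001 | pos [ 430.6 -134.9  200.4] yaw 0.201 q6 2.64 gap 15.2 F [-1.7 -0.6  7.6] tilt [ 0.001 -0.    -1.   ]
```

Call:
{"op": "move_arm", "data": {"commands": [{"jaw": 1,"translation": [0,0,-9],"yaw": 0},{"jaw": 1,"translation": [15,2,-9],"yaw": 0},{"jaw": 1,"translation": [35,4,-9],"yaw": 0},{"jaw": 1,"translation": [49,5.5,-9],"yaw": 0},{"jaw": 1,"translation": [49,5.5,-9],"yaw": 0}]}}

```text
time_s: 10.9
eef_pos: [482.5, -130.3, 209.0]
eef_rot: [3.125, 0.317, 0.005]
contact_force: [-0.8, -0.1, 0.1]
finger_gap: 15.5
```

```bash
python3 -c "
from h import *
import pickle
tipto(0,-85,70)
m=eyes.camera_model('wrist');o=status.observe()
a=snap('wrist','w13');pickle.dump((m,o),open('w13.pkl','wb'))
cv2.imwrite('pics/w13c.png',cv2.resize(a[60:230,120:360],None,fx=3,fy=3,interpolation=2))"
```

```text
tcp [ 479.8 -130.5  208.2]
t 10.9 d [-2.7 -0.3  0.8] yaw 0.002 | pos [ 482.5 -130.3  209. ] yaw 0.202 q6 2.68 gap 15.5 F [-0.8 -0.1  0.1] tilt [ 0.003 -0.    -1.   ]
```

View pics/w13c.png

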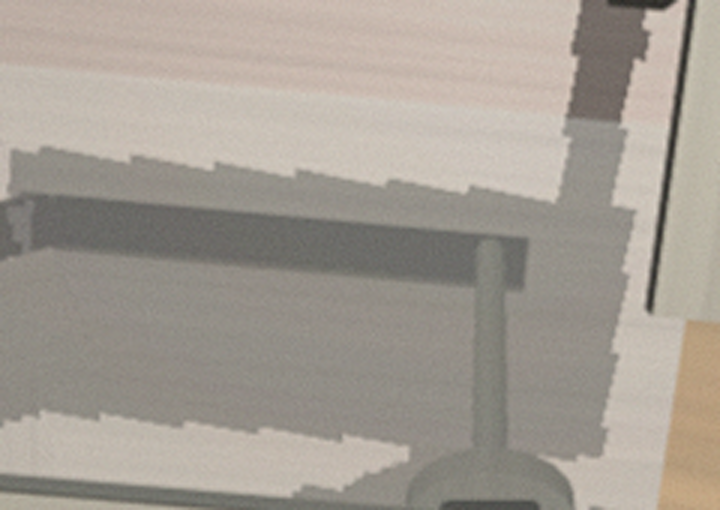

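Call:
{"op": "move_arm", "data": {"commands": [{"jaw": 1,"translation": [0,0,0],"yaw": 0},{"jaw": 1,"translation": [0,0,0],"yaw": 0},{"jaw": 1,"translation": [0,0,0],"yaw": 0},{"jaw": 1,"translation": [0,0,0],"yaw": 0},{"jaw": 1,"translation": [0,0,0],"yaw": 0}]}}

```text
time_s: 11.37
eef_pos: [479.3, -130.5, 208.7]
eef_rot: [3.126, 0.315, -0.0]
contact_force: [0.1, 0.4, 0.1]
finger_gap: 15.4
```

```bash
python3 -c "
from h import *
import pickle
tipto(0,-85,70)
m=eyes.camera_model('wrist');o=status.observe()
a=snap('wrist','w14');pickle.dump((m,o),open('w14.pkl','wb'))
cv2.imwrite('pics/w14c.png',cv2.resize(a[90:190,230:350],None,fx=6,fy=6,interpolation=2))
cv2.imwrite('pics/w14d.png',cv2.resize(a[100:180,90:190],None,fx=6,fy=6,interpolation=2))"
```

```text
tcp [ 479.8 -130.5  208.2]
t 11.37 d [0.5 0.2 0.5] yaw 0.001 | pos [ 479.3 -130.5  208.7] yaw 0.201 q6 2.68 gap 15.4 F [0.1 0.4 0.1] tilt [-0. -0. -1.]
```

View pics/w14c.png

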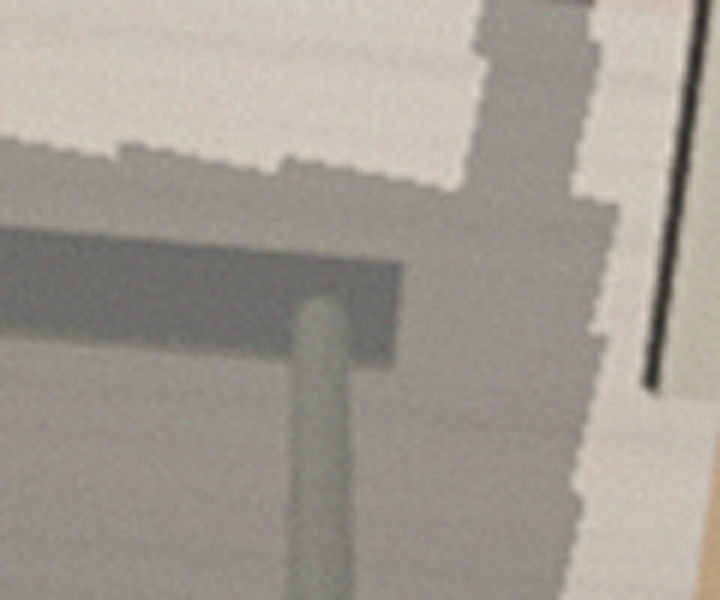

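View pics/w14d.png

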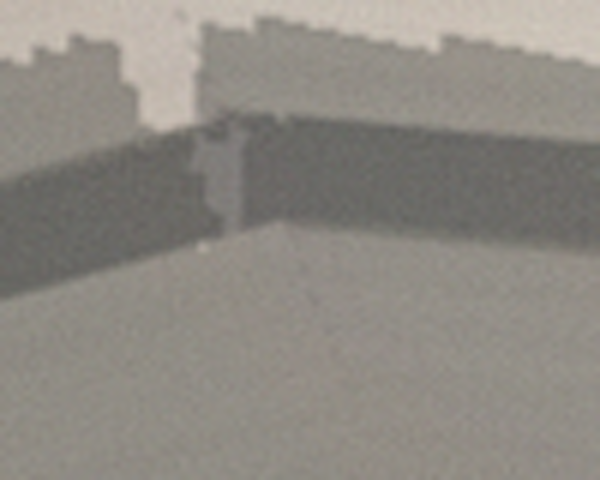

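```bash
python3 - <<'E'
from h import *
import pickle
np.set_printoptions(precision=2,suppress=True)
m,o=pickle.load(open('w14.pkl','rb'))
uv=np.r_[crop([(402,262),(394,368)],230,90,6),crop([(240,118),(285,222)],90,100,6)]
P=np.array([(6,-93,60),(-6,-93,60),(6,16.06,60),(-6,13.94,60)])
q,e=fit([(m,uv,P)],[527,-35,.1]);print(q,e)
M=R.from_rotvec(o["eef_rot"]).as_matrix()
f=lambda t:(proj(m,np.array([[t[0],t[1],138.2]])@M.T+o["eef_pos"])-[[283.6,143.6]]).ravel()
print(least_squares(f,[57,0]).x)
c=ray(m,uv,60);print(c, c.mean(0))
E
```

```text
[526.09 -34.18   0.12] [[ 1.01 -0.38]
 [ 0.6   0.34]
 [ 0.78 -0.74]
 [-2.4   1.06]]
[57.38 -1.04]
[[ 542.53 -125.25   60.  ]
 [ 531.12 -126.81   60.  ]
 [ 529.6   -17.07   60.  ]
 [ 519.5   -22.55   60.  ]] [530.69 -72.92  60.  ]
```

Call:
{"op": "move_arm", "data": {"commands": [{"jaw": 1,"translation": [0.5,0.1,2],"yaw": 0},{"jaw": 1,"translation": [0.5,0.1,4],"yaw": 0},{"jaw": 1,"translation": [0.5,0.1,6],"yaw": 0},{"jaw": 1,"translation": [0.5,0.1,7.5],"yaw": 0},{"jaw": 1,"translation": [0.5,0.1,9],"yaw": 0}]}}

```text
time_s: 11.83
eef_pos: [480.1, -130.3, 199.3]
eef_rot: [-3.126, -0.315, 0.001]
contact_force: [0.0, -0.5, -0.6]
finger_gap: 15.3
```

```bash
python3 -c "
from h import *
tipto(0,-85,55.3)"
```

```text
tcp [ 479.8 -130.5  193.5]
t 11.83 d [-0.4  0.1  5.8] yaw 0.001 | pos [ 480.1 -130.3  199.3] yaw 0.201 q6 2.68 gap 15.3 F [ 0.  -0.5 -0.6] tilt [-0.  0. -1.]
```

Call:
{"op": "move_arm", "data": {"commands": [{"jaw": 1,"translation": [-0.1,0,1.5],"yaw": 0},{"jaw": 1,"translation": [-0.1,0,3],"yaw": 0},{"jaw": 1,"translation": [-0.1,0,4.5],"yaw": 0},{"jaw": 1,"translation": [-0.1,0,5.6],"yaw": 0},{"jaw": 1,"translation": [-0.1,0,5.6],"yaw": 0}]}}

```text
time_s: 12.25
eef_pos: [480.0, -130.3, 193.7]
eef_rot: [-3.126, -0.315, 0.001]
contact_force: [-0.4, -0.3, -0.0]
finger_gap: 15.3
```

```bash
python3 -c "
from h import *
tipto(0,-85,55.3)
tipto(0,15,55.3)
a=snap('wrist','w15')
cv2.imwrite('pics/w15c.png',cv2.resize(a[90:190,230:350],None,fx=6,fy=6,interpolation=2))
"
```

```text
tcp [ 479.8 -130.5  193.5]
t 12.25 d [-0.3  0.2  0.2] yaw 0.001 | pos [ 480.  -130.3  193.7] yaw 0.201 q6 2.68 gap 15.3 F [-0.4 -0.3 -0. ] tilt [-0.  0. -1.]
tcp [468.6 -31.2 193.5]
t 12.25 d [  8.6 -99.4   0.2] yaw 0.001 | pos [ 480.  -130.3  193.7] yaw 0.201 q6 2.68 gap 15.3 F [-0.4 -0.3 -0. ] tilt [-0.  0. -1.]
```

View pics/w15c.png

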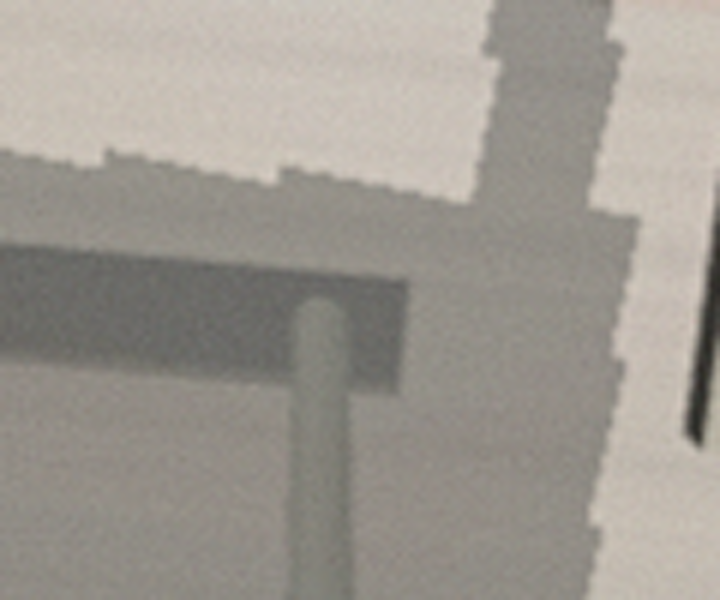

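Call:
{"op": "move_arm", "data": {"commands": [{"jaw": 1,"translation": [0.1,-1.6,0],"yaw": 0},{"jaw": 1,"translation": [0.3,-3.6,0],"yaw": 0},{"jaw": 1,"translation": [0.5,-5.6,0],"yaw": 0},{"jaw": 1,"translation": [0.7,-7.8,0],"yaw": 0},{"jaw": 1,"translation": [0.9,-10,0],"yaw": 0}]}}

```text
time_s: 12.72
eef_pos: [479.0, -120.1, 194.1]
eef_rot: [-3.126, -0.315, -0.0]
contact_force: [0.3, -0.4, -0.4]
finger_gap: 15.2
```

Call:
{"op": "move_arm", "data": {"commands": [{"jaw": 1,"translation": [0.2,-2,0],"yaw": 0},{"jaw": 1,"translation": [0.3,-4,0],"yaw": 0},{"jaw": 1,"translation": [0.5,-6,0],"yaw": 0},{"jaw": 1,"translation": [0.7,-8,0],"yaw": 0},{"jaw": 1,"translation": [0.9,-10,0],"yaw": 0}]}}

```text
time_s: 13.13
eef_pos: [477.9, -110.2, 194.0]
eef_rot: [-3.126, -0.315, -0.0]
contact_force: [-0.1, 0.1, -0.4]
finger_gap: 15.0
```

```bash
python3 -c "
from h import *
tipto(0,-65,55.3)
tipto(0,15,55.3)
"
```

```text
tcp [ 477.5 -110.7  193.5]
t 13.13 d [-0.4  0.4  0.5] yaw 0.001 | pos [ 477.9 -110.2  194. ] yaw 0.201 q6 2.71 gap 15.0 F [-0.1  0.1 -0.4] tilt [ 0.  0. -1.]
tcp [468.6 -31.2 193.5]
t 13.13 d [  6.7 -79.3   0.5] yaw 0.001 | pos [ 477.9 -110.2  194. ] yaw 0.201 q6 2.71 gap 15.0 F [-0.1  0.1 -0.4] tilt [ 0.  0. -1.]
```

Call:
{"op": "move_arm", "data": {"commands": [{"jaw": 1,"translation": [0.1,-2,0.1],"yaw": 0},{"jaw": 1,"translation": [0.3,-4,0.2],"yaw": 0},{"jaw": 1,"translation": [0.5,-6,0.3],"yaw": 0},{"jaw": 1,"translation": [0.6,-8,0.3],"yaw": 0},{"jaw": 1,"translation": [0.8,-10,0.3],"yaw": 0}]}}

```text
time_s: 13.55
eef_pos: [476.7, -100.3, 193.7]
eef_rot: [3.126, 0.315, 0.0]
contact_force: [0.2, -0.5, -0.7]
finger_gap: 14.9
```

Call:
{"op": "move_arm", "data": {"commands": [{"jaw": 1,"translation": [0.1,-2,0],"yaw": 0},{"jaw": 1,"translation": [0.3,-4,0],"yaw": 0},{"jaw": 1,"translation": [0.5,-6,0],"yaw": 0},{"jaw": 1,"translation": [0.6,-8,0],"yaw": 0},{"jaw": 1,"translation": [0.8,-10,0],"yaw": 0}]}}

```text
time_s: 13.97
eef_pos: [475.4, -90.3, 193.7]
eef_rot: [3.126, 0.315, 0.0]
contact_force: [1.2, -0.5, 0.6]
finger_gap: 15.4
```

Call:
{"op": "move_arm", "data": {"commands": [{"jaw": 1,"translation": [0.1,-2,0],"yaw": 0},{"jaw": 1,"translation": [0.3,-4,0],"yaw": 0},{"jaw": 1,"translation": [0.5,-6,0],"yaw": 0},{"jaw": 1,"translation": [0.6,-8,0],"yaw": 0},{"jaw": 1,"translation": [0.8,-10,0],"yaw": 0}]}}

```text
time_s: 14.38
eef_pos: [474.2, -80.4, 193.7]
eef_rot: [3.126, 0.315, 0.0]
contact_force: [0.1, -0.1, 0.0]
finger_gap: 15.2
```

```bash
python3 -c "
from h import *
tipto(0,-35,55.3)
tipto(0,15,55.3)
a=snap('wrist','w16')
cv2.imwrite('pics/w16c.png',cv2.resize(a[90:190,190:350],None,fx=5,fy=5,interpolation=2))
"
```

```text
tcp [474.2 -80.9 193.5]
t 14.38 d [-0.2  0.5  0.2] yaw 0.001 | pos [474.2 -80.4 193.7] yaw 0.201 q6 2.77 gap 15.2 F [ 0.1 -0.1  0. ] tilt [ 0. -0. -1.]
tcp [468.6 -31.2 193.5]
t 14.38 d [  4.3 -49.3   0.2] yaw 0.001 | pos [474.2 -80.4 193.7] yaw 0.201 q6 2.77 gap 15.2 F [ 0.1 -0.1  0. ] tilt [ 0. -0. -1.]
```

View pics/w16c.png

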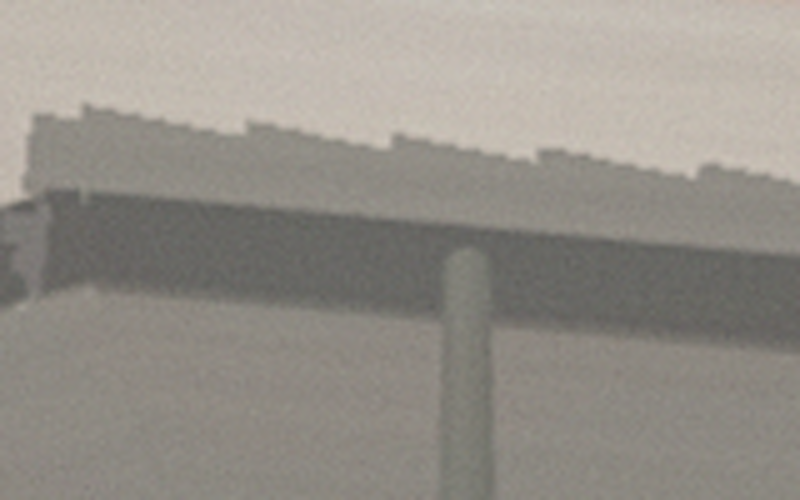

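Call:
{"op": "move_arm", "data": {"commands": [{"jaw": 1,"translation": [0.1,-2,0.1],"yaw": 0},{"jaw": 1,"translation": [0.3,-4,0.1],"yaw": 0},{"jaw": 1,"translation": [0.5,-6,0.1],"yaw": 0},{"jaw": 1,"translation": [0.6,-8,0.1],"yaw": 0},{"jaw": 1,"translation": [0.8,-10,0.1],"yaw": 0}]}}

```text
time_s: 14.85
eef_pos: [473.0, -70.4, 193.6]
eef_rot: [3.126, 0.315, 0.0]
contact_force: [0.3, -0.4, -1.1]
finger_gap: 15.2
```

Call:
{"op": "move_arm", "data": {"commands": [{"jaw": 1,"translation": [0.1,-2,0],"yaw": 0},{"jaw": 1,"translation": [0.3,-4,0],"yaw": 0},{"jaw": 1,"translation": [0.5,-6,0],"yaw": 0},{"jaw": 1,"translation": [0.6,-8,0],"yaw": 0},{"jaw": 1,"translation": [0.8,-10,0],"yaw": 0}]}}

```text
time_s: 15.27
eef_pos: [471.8, -60.5, 193.6]
eef_rot: [3.126, 0.315, 0.0]
contact_force: [0.0, -1.0, -0.3]
finger_gap: 15.7
```

Call:
{"op": "move_arm", "data": {"commands": [{"jaw": 1,"translation": [0.1,-2,0],"yaw": 0},{"jaw": 1,"translation": [0.3,-4,0],"yaw": 0},{"jaw": 1,"translation": [0.5,-6,0],"yaw": 0},{"jaw": 1,"translation": [0.6,-8,0],"yaw": 0},{"jaw": 1,"translation": [0.8,-10,0],"yaw": 0}]}}

```text
time_s: 15.68
eef_pos: [470.6, -50.5, 193.6]
eef_rot: [3.126, 0.315, 0.0]
contact_force: [0.6, -0.1, -0.9]
finger_gap: 15.3
```

Call:
{"op": "move_arm", "data": {"commands": [{"jaw": 1,"translation": [0.1,-2,0],"yaw": 0},{"jaw": 1,"translation": [0.3,-4,0],"yaw": 0},{"jaw": 1,"translation": [0.5,-6,0],"yaw": 0},{"jaw": 1,"translation": [0.6,-8,0],"yaw": 0},{"jaw": 1,"translation": [0.8,-10,0],"yaw": 0}]}}

```text
time_s: 16.1
eef_pos: [469.4, -40.5, 193.6]
eef_rot: [3.126, 0.315, 0.0]
contact_force: [0.0, -0.7, -0.5]
finger_gap: 15.3
```

```bash
python3 -c "
from h import *
tipto(0,15,55.3)
a=np.radians(20)
for d in (25,50): tipto(-d*np.sin(a),15+d*np.cos(a),55.3)
a=snap('wrist','w17')
cv2.imwrite('pics/w17c.png',cv2.resize(a[90:210,190:350],None,fx=5,fy=5,interpolation=2))
"
```

```text
tcp [468.6 -31.2 193.5]
t 16.1 d [ 1.  -9.4  0.1] yaw 0.001 | pos [469.4 -40.5 193.6] yaw 0.201 q6 2.85 gap 15.3 F [ 0.  -0.7 -0.5] tilt [ 0. -0. -1.]
tcp [457.5  -8.8 193.5]
t 16.1 d [ -5.4 -33.5   0.1] yaw 0.001 | pos [469.4 -40.5 193.6] yaw 0.201 q6 2.85 gap 15.3 F [ 0.  -0.7 -0.5] tilt [ 0. -0. -1.]
tcp [446.3  13.6 193.5]
t 16.1 d [-11.8 -57.7   0.1] yaw 0.001 | pos [469.4 -40.5 193.6] yaw 0.201 q6 2.85 gap 15.3 F [ 0.  -0.7 -0.5] tilt [ 0. -0. -1.]
```

View pics/w17c.png

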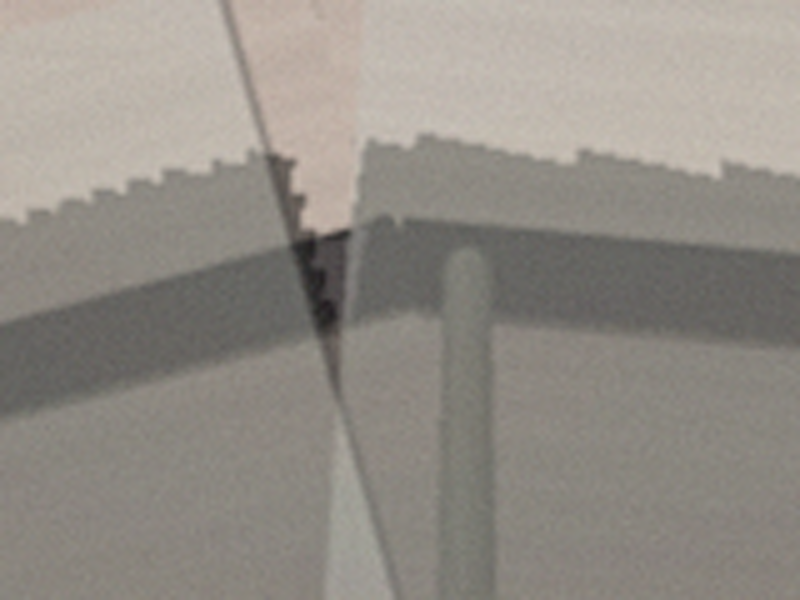

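Call:
{"op": "move_arm", "data": {"commands": [{"jaw": 1,"translation": [0.2,-2,0],"yaw": 0},{"jaw": 1,"translation": [0.4,-4,0],"yaw": 0},{"jaw": 1,"translation": [0.6,-6,0],"yaw": 0},{"jaw": 1,"translation": [0.8,-7.7,0],"yaw": 0},{"jaw": 1,"translation": [0.8,-9.2,0],"yaw": 0}]}}

```text
time_s: 16.57
eef_pos: [468.3, -31.3, 193.6]
eef_rot: [-3.125, -0.315, -0.0]
contact_force: [0.5, -0.2, -0.1]
finger_gap: 15.4
```

Call:
{"op": "move_arm", "data": {"commands": [{"jaw": 1,"translation": [-0.4,-1.8,0],"yaw": 0},{"jaw": 1,"translation": [-0.9,-3.7,0],"yaw": 0},{"jaw": 1,"translation": [-1.4,-5.6,0],"yaw": 0},{"jaw": 1,"translation": [-1.9,-7.5,0],"yaw": 0},{"jaw": 1,"translation": [-2.4,-9.4,0],"yaw": 0}]}}

```text
time_s: 16.98
eef_pos: [464.0, -22.6, 193.6]
eef_rot: [-3.126, -0.315, 0.0]
contact_force: [0.2, 0.0, -0.4]
finger_gap: 15.6
```

Call:
{"op": "move_arm", "data": {"commands": [{"jaw": 1,"translation": [-0.5,-1.9,0],"yaw": 0},{"jaw": 1,"translation": [-1,-3.8,0],"yaw": 0},{"jaw": 1,"translation": [-1.5,-5.7,0],"yaw": 0},{"jaw": 1,"translation": [-2,-7.6,0],"yaw": 0},{"jaw": 1,"translation": [-2.5,-9.5,0],"yaw": 0}]}}

```text
time_s: 17.4
eef_pos: [459.7, -13.8, 193.6]
eef_rot: [-3.126, -0.315, -0.0]
contact_force: [1.5, -0.2, 0.4]
finger_gap: 15.2
```

```bash
python3 -c "
from h import *
a=np.radians(20)
for d in (20,50): tipto(-d*np.sin(a),15+d*np.cos(a),55.3)
a=snap('wrist','w18')
cv2.imwrite('pics/w18c.png',cv2.resize(a[90:210,190:350],None,fx=5,fy=5,interpolation=2))
"
```

```text
tcp [459.7 -13.3 193.5]
t 17.4 d [ 0.1 -0.6  0.1] yaw 0.001 | pos [459.7 -13.8 193.6] yaw 0.201 q6 2.91 gap 15.2 F [ 1.5 -0.2  0.4] tilt [ 0.  0. -1.]
tcp [446.3  13.6 193.5]
t 17.4 d [ -7.6 -29.5   0.1] yaw 0.001 | pos [459.7 -13.8 193.6] yaw 0.201 q6 2.91 gap 15.2 F [ 1.5 -0.2  0.4] tilt [ 0.  0. -1.]
```

View pics/w18c.png

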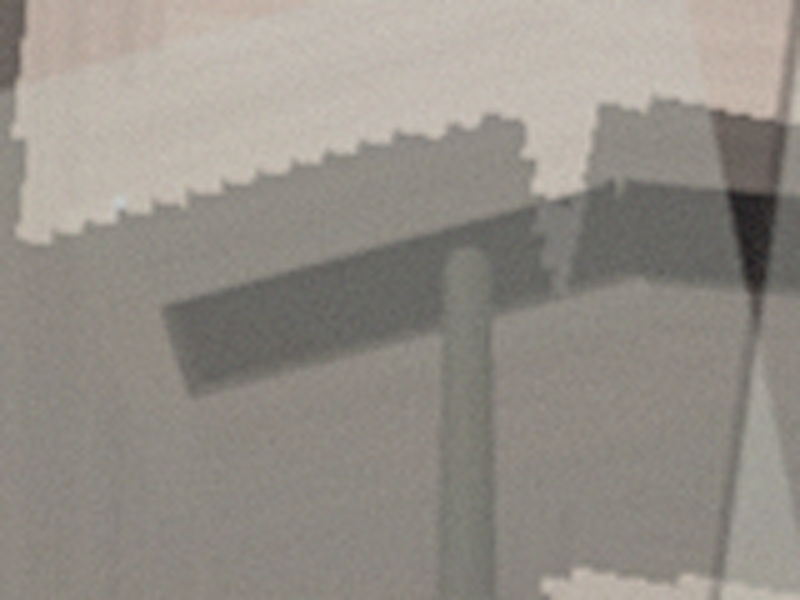

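Call:
{"op": "move_arm", "data": {"commands": [{"jaw": 1,"translation": [-0.5,-2,0],"yaw": 0},{"jaw": 1,"translation": [-1,-4,0],"yaw": 0},{"jaw": 1,"translation": [-1.5,-6,0],"yaw": 0},{"jaw": 1,"translation": [-2,-8,0],"yaw": 0},{"jaw": 1,"translation": [-2.6,-10,0],"yaw": 0}]}}

```text
time_s: 17.87
eef_pos: [455.1, -4.6, 193.5]
eef_rot: [3.126, 0.315, -0.0]
contact_force: [0.9, -0.5, -0.6]
finger_gap: 15.8
```

Call:
{"op": "move_arm", "data": {"commands": [{"jaw": 1,"translation": [-0.5,-2,0],"yaw": 0},{"jaw": 1,"translation": [-1,-4,0],"yaw": 0},{"jaw": 1,"translation": [-1.5,-6,0],"yaw": 0},{"jaw": 1,"translation": [-2,-8,0],"yaw": 0},{"jaw": 1,"translation": [-2.6,-10,0],"yaw": 0}]}}

```text
time_s: 18.28
eef_pos: [450.6, 4.7, 193.6]
eef_rot: [3.126, 0.315, -0.0]
contact_force: [0.1, 0.4, -0.3]
finger_gap: 15.3
```

Call:
{"op": "move_arm", "data": {"commands": [{"jaw": 1,"translation": [-0.5,-2,0],"yaw": 0},{"jaw": 1,"translation": [-1,-4,0],"yaw": 0},{"jaw": 1,"translation": [-1.5,-6,0],"yaw": 0},{"jaw": 1,"translation": [-2,-8,0],"yaw": 0},{"jaw": 1,"translation": [-2.6,-10,0],"yaw": 0}]}}

```text
time_s: 18.7
eef_pos: [446.0, 14.0, 193.6]
eef_rot: [-3.126, -0.315, 0.0]
contact_force: [0.1, -0.2, -0.9]
finger_gap: 15.3
```

```bash
python3 -c "
from h import *
a=np.radians(20)
for d in (50,): tipto(-d*np.sin(a),15+d*np.cos(a),55.3)
a=snap('wrist','w19')
cv2.imwrite('pics/w19c.png',cv2.resize(a[90:210,190:350],None,fx=5,fy=5,interpolation=2))
"
```

```text
tcp [446.3  13.6 193.5]
t 18.7 d [0.2 0.5 0.1] yaw 0.001 | pos [446.   14.  193.6] yaw 0.201 q6 2.97 gap 15.3 F [ 0.1 -0.2 -0.9] tilt [-0.  0. -1.]
```

View pics/w19c.png

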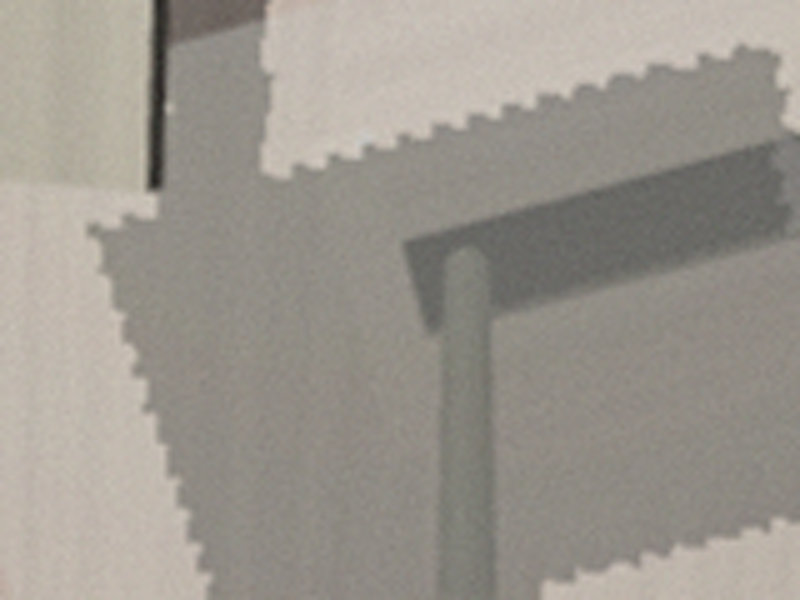

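Call:
{"op": "move_arm", "data": {"commands": [{"jaw": 1,"translation": [0,0,-1.7],"yaw": 0},{"jaw": 1,"translation": [0,0,-3.7],"yaw": 0},{"jaw": 1,"translation": [0,0,-5.8],"yaw": 0},{"jaw": 1,"translation": [0,0,-8],"yaw": 0},{"jaw": 1,"translation": [0,0,-10],"yaw": 0}]}}

```text
time_s: 19.17
eef_pos: [446.2, 13.7, 203.9]
eef_rot: [3.126, 0.315, 0.0]
contact_force: [-0.0, 0.3, -0.9]
finger_gap: 15.6
```

Call:
{"op": "move_arm", "data": {"commands": [{"jaw": 1,"translation": [0,0,-3],"yaw": 0},{"jaw": 1,"translation": [-10,0,-10],"yaw": 0},{"jaw": 1,"translation": [-35,0,-12],"yaw": 0},{"jaw": 1,"translation": [-65,0,-12],"yaw": 0},{"jaw": 1,"translation": [-80,0,-12],"yaw": 0}]}}

```text
time_s: 19.58
eef_pos: [364.8, -2.5, 215.4]
eef_rot: [-3.126, -0.315, 0.004]
contact_force: [-0.6, 0.1, -0.6]
finger_gap: 15.5
```

```bash
python3 -c "
from h import *
go(380,-180,272,-.309)
print(R.from_euler('z',-.311).as_matrix()[:2,:2])
"
```

```text
t 19.58 d [-20.7 177.  -56.6] yaw 0.51 | pos [364.8  -2.5 215.4] yaw 0.201 q6 2.93 gap 15.5 F [-0.6  0.1 -0.6] tilt [-0.003 -0.    -1.   ]
[[ 0.95202804  0.30601082]
 [-0.30601082  0.95202804]]
```

```bash
python3 -c "
from h import *
go(348.8,-279.4,215,-.309)
"
```

```text
t 19.58 d [-70.9 268.2   0.5] yaw 0.51 | pos [364.8  -2.5 215.4] yaw 0.201 q6 2.93 gap 15.5 F [-0.6  0.1 -0.6] tilt [-0.003 -0.    -1.   ]
```

Call:
{"op": "move_arm", "data": {"commands": [{"jaw": 1,"translation": [-7,20,-5],"yaw": 0.05},{"jaw": 1,"translation": [-15,50,-15],"yaw": 0.1},{"jaw": 1,"translation": [-23,85,-20],"yaw": 0.15},{"jaw": 1,"translation": [-32,120,-20],"yaw": 0.22},{"jaw": 1,"translation": [-41,155,-20],"yaw": 0.29}]}}

```text
time_s: 20.0
eef_pos: [358.6, -163.8, 236.6]
eef_rot: [3.138, -0.144, 0.004]
contact_force: [0.7, -0.0, 0.3]
finger_gap: 15.3
```

```bash
python3 -c "
from h import *
go(348.8,-279.4,215,-.309)
"
```

```text
t 20.0 d [  0.8 116.   21.7] yaw 0.217 | pos [ 358.6 -163.8  236.6] yaw -0.092 q6 2.8 gap 15.3 F [ 0.7 -0.   0.3] tilt [ 0.002 -0.001 -1.   ]
```

Call:
{"op": "move_arm", "data": {"commands": [{"jaw": 1,"translation": [0,35,0],"yaw": 0.07},{"jaw": 1,"translation": [0,70,0],"yaw": 0.15},{"jaw": 1,"translation": [0,100,0],"yaw": 0.217},{"jaw": 1,"translation": [0,116,0],"yaw": 0.217},{"jaw": 1,"translation": [0,116,0],"yaw": 0.217}]}}

```text
time_s: 20.42
eef_pos: [348.1, -281.0, 235.9]
eef_rot: [3.102, -0.486, 0.002]
contact_force: [0.2, 0.1, -0.7]
finger_gap: 15.5
```

```bash
python3 -c "
from h import *
go(348.8,-279.4,196,-.309)
import pickle
m=eyes.camera_model('wrist');o=status.observe();pickle.dump((m,o),open('w20.pkl','wb'))
snap('wrist','w20')
"
```

```text
t 20.42 d [ 0.1 -1.8 39.9] yaw -0.002 | pos [ 348.1 -281.   235.9] yaw -0.311 q6 2.77 gap 15.5 F [ 0.2  0.1 -0.7] tilt [ 0.001 -0.002 -1.   ]
```

View pics/w20.png

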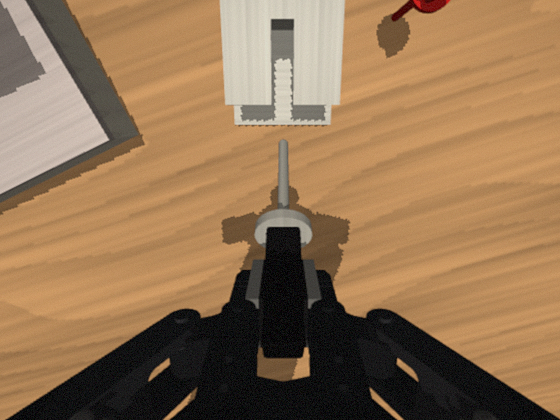

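Call:
{"op": "move_arm", "data": {"commands": [{"jaw": 1,"translation": [0,-0.5,15],"yaw": 0},{"jaw": 1,"translation": [0,-0.5,30],"yaw": 0},{"jaw": 1,"translation": [0,-0.5,40],"yaw": 0},{"jaw": 1,"translation": [0,-0.5,40],"yaw": 0},{"jaw": 1,"translation": [0,-0.5,40],"yaw": 0}]}}

```text
time_s: 20.88
eef_pos: [348.1, -276.1, 195.4]
eef_rot: [-3.104, 0.476, 0.002]
contact_force: [-0.0, 1.2, -0.2]
finger_gap: 15.3
```

```bash
python3 -c "
from h import *
go(448.8,-311.3,196,-.309)
snap('wrist','w21')
"
```

```text
t 20.88 d [106.6   3.4  -0.7] yaw 0.004 | pos [ 348.1 -276.1  195.4] yaw -0.305 q6 2.78 gap 15.3 F [-0.   1.2 -0.2] tilt [-0.001  0.001 -1.   ]
```

View pics/w21.png

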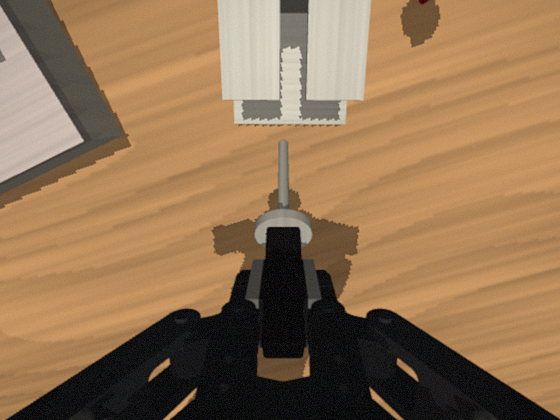

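Call:
{"op": "move_arm", "data": {"commands": [{"jaw": 1,"translation": [0,2,0],"yaw": 0.004},{"jaw": 1,"translation": [10,3.5,0],"yaw": 0.004},{"jaw": 1,"translation": [25,3.5,0],"yaw": 0.004},{"jaw": 1,"translation": [40,3.5,0],"yaw": 0.004},{"jaw": 1,"translation": [50,3.5,0],"yaw": 0.004}]}}

```text
time_s: 21.35
eef_pos: [397.1, -296.7, 196.5]
eef_rot: [3.103, -0.485, 0.004]
contact_force: [0.9, -0.6, -0.4]
finger_gap: 15.4
```

```bash
python3 -c "
from h import *
go(448.8,-311.3,196,-.309)
snap('wrist','w22')
"
```

```text
t 21.35 d [53.7 -1.9  0.6] yaw -0.001 | pos [ 397.1 -296.7  196.5] yaw -0.31 q6 2.81 gap 15.4 F [ 0.9 -0.6 -0.4] tilt [ 0.003 -0.002 -1.   ]
```

View pics/w22.png

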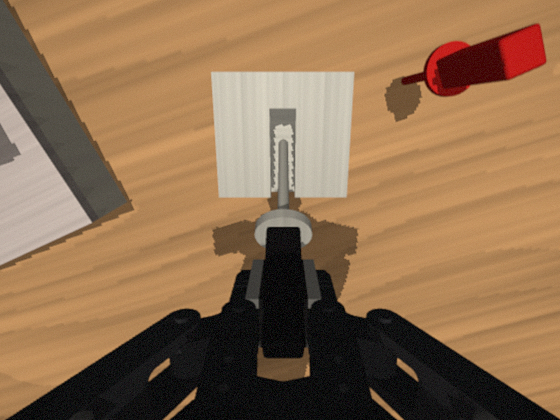

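Call:
{"op": "move_arm", "data": {"commands": [{"jaw": 1,"translation": [7,-0.5,0],"yaw": 0},{"jaw": 1,"translation": [15,-0.5,0],"yaw": 0},{"jaw": 1,"translation": [23,-0.5,0],"yaw": 0},{"jaw": 1,"translation": [30,-0.5,0],"yaw": 0},{"jaw": 1,"translation": [36,-0.5,0],"yaw": 0}], "newtons": 30}}

```text
time_s: 21.82
eef_pos: [428.0, -305.7, 195.3]
eef_rot: [-3.103, 0.485, 0.009]
contact_force: [-10.9, 3.4, 6.9]
finger_gap: 15.5
```

Call:
{"op": "move_arm", "data": {"commands": [{"jaw": 1,"translation": [5,0,0],"yaw": 0},{"jaw": 1,"translation": [10,0,0],"yaw": 0},{"jaw": 1,"translation": [15,0,0],"yaw": 0},{"jaw": 1,"translation": [19,0,0],"yaw": 0},{"jaw": 1,"translation": [22,0,0],"yaw": 0}]}}

```text
time_s: 22.23
eef_pos: [448.3, -312.1, 195.0]
eef_rot: [-3.103, 0.486, 0.01]
contact_force: [-4.9, 2.4, 3.2]
finger_gap: 15.4
```

```bash
python3 -c "
from h import *
go(448.8,-311.3,196,-.309)
snap('wrist','w23')
"
```

```text
t 22.23 d [ 0.2 -0.9 -1. ] yaw -0.002 | pos [ 448.3 -312.1  195. ] yaw -0.311 q6 2.84 gap 15.4 F [-4.9  2.4  3.2] tilt [-0.006  0.002 -1.   ]
```

View pics/w23.png

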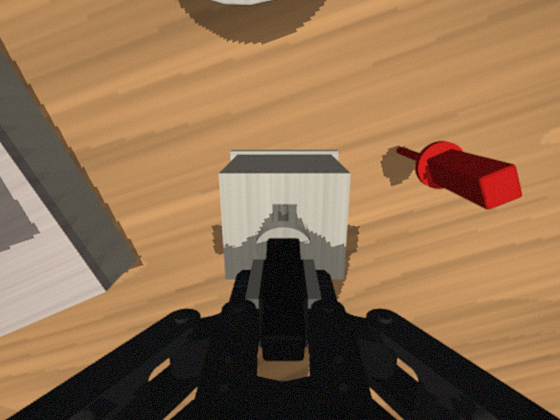

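Straightening works. Continue the remaining ~22 mm to bring it vertical.

Call:
{"op": "move_arm", "data": {"commands": [{"jaw": 1,"translation": [5,0,0],"yaw": 0},{"jaw": 1,"translation": [10,0,0],"yaw": 0},{"jaw": 1,"translation": [15,0,0],"yaw": 0},{"jaw": 1,"translation": [20,0,0],"yaw": 0},{"jaw": 1,"translation": [22,0,0],"yaw": 0}]}}

```text
time_s: 22.7
eef_pos: [469.0, -318.6, 194.4]
eef_rot: [-3.102, 0.485, 0.012]
contact_force: [-6.7, 3.3, 2.3]
finger_gap: 15.2
```

```bash
python3 -c "
from h import *
go(448.8,-311.3,196,-.309)
a=snap('wrist','w24');s=snap('scene','s24')
cv2.imwrite('pics/s24c.png',cv2.resize(s[220:340,120:240],None,fx=5,fy=5,interpolation=2))
"
```

```text
t 22.7 d [-21.5  -0.8  -1.4] yaw -0.001 | pos [ 469.  -318.6  194.4] yaw -0.31 q6 2.86 gap 15.2 F [-6.7  3.3  2.3] tilt [-0.007  0.003 -1.   ]
```

View pics/w24.png

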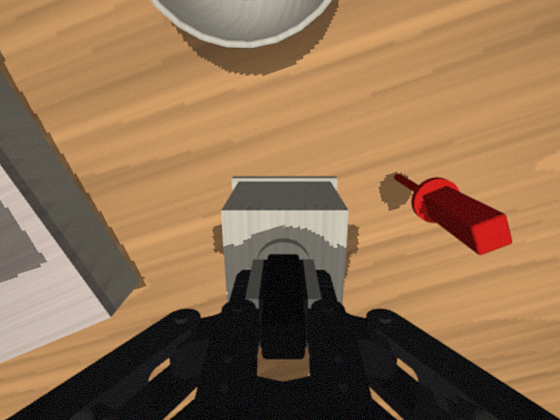

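View pics/s24c.png

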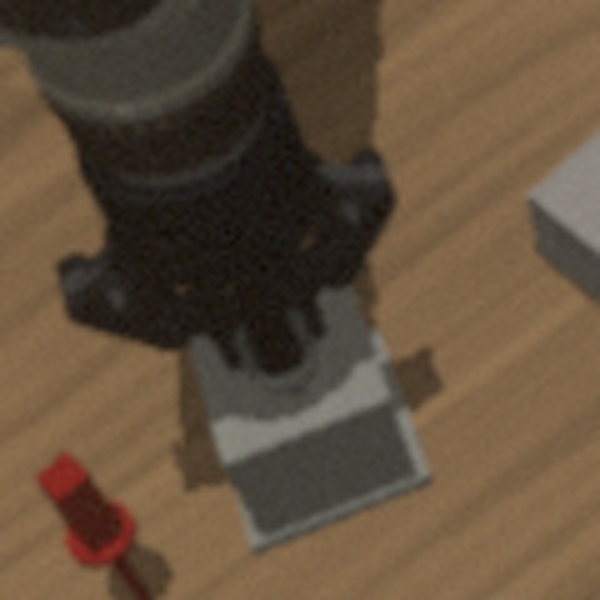

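Call:
{"op": "move_arm", "data": {"commands": [{"jaw": 1,"translation": [2,0,0],"yaw": 0},{"jaw": 1,"translation": [3.5,0,0],"yaw": 0},{"jaw": 1,"translation": [3.5,0,0],"yaw": 0},{"jaw": 1,"translation": [-5,0,0],"yaw": 0},{"jaw": 1,"translation": [-15,0,0],"yaw": 0}]}}

```text
time_s: 23.22
eef_pos: [457.5, -315.2, 195.4]
eef_rot: [3.104, -0.485, 0.002]
contact_force: [-0.2, -0.4, -0.9]
finger_gap: 15.7
```

```bash
python3 -c "
from h import *
go(448.8,-311.3,178,-.309)
a=snap('wrist','w25')
cv2.imwrite('pics/w25c.png',np.hstack([cv2.resize(x[230:370,230:340],None,fx=3.5,fy=3.5,interpolation=2) for x in (a,cv2.imread('pics/w6.png'))]))
"
```

```text
t 23.22 d [-9.5 -1.1 17.4] yaw -0.001 | pos [ 457.5 -315.2  195.4] yaw -0.31 q6 2.85 gap 15.7 F [-0.2 -0.4 -0.9] tilt [ 0.001 -0.    -1.   ]
```

View pics/w25c.png

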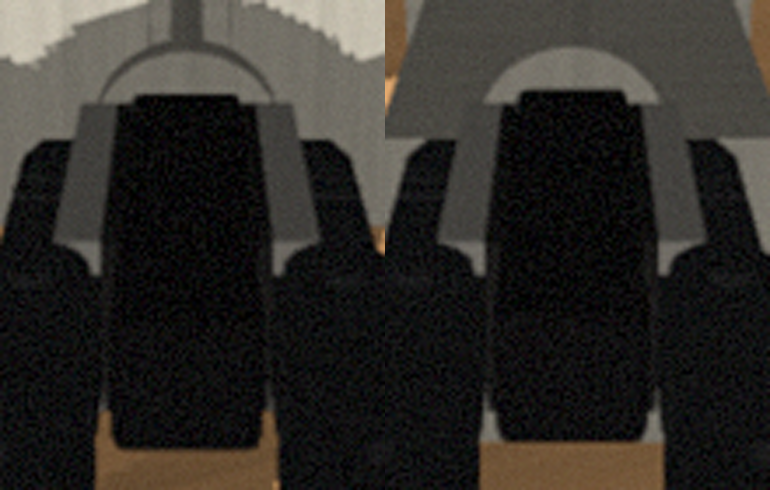

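Call:
{"op": "move_arm", "data": {"commands": [{"jaw": 1,"translation": [-5,-0.5,6],"yaw": 0},{"jaw": 1,"translation": [-9.5,-0.8,12],"yaw": 0},{"jaw": 1,"translation": [-9.5,-0.8,16],"yaw": 0},{"jaw": 1,"translation": [-9.5,-0.8,17],"yaw": 0},{"jaw": 1,"translation": [-9.5,-0.8,17],"yaw": 0}]}}

```text
time_s: 23.68
eef_pos: [448.2, -311.3, 177.9]
eef_rot: [-3.104, 0.485, 0.001]
contact_force: [0.4, 0.2, 0.2]
finger_gap: 15.0
```

Call:
{"op": "move_arm", "data": {"commands": [{"jaw": 1,"translation": [0,0,1],"yaw": 0},{"jaw": 1,"translation": [0,0,2],"yaw": 0},{"jaw": 1,"translation": [0,0,3],"yaw": 0},{"jaw": 1,"translation": [0,0,3],"yaw": 0},{"jaw": 1,"translation": [0,0,3],"yaw": 0}]}}

```text
time_s: 24.1
eef_pos: [448.3, -311.4, 175.6]
eef_rot: [-3.104, 0.485, -0.0]
contact_force: [-0.0, -0.1, -0.3]
finger_gap: 15.6
```

```bash
python3 -c "
from h import *
go(448.8,-311.3,173,-.309)
a=snap('wrist','w26')
cv2.imwrite('pics/w26c.png',np.hstack([cv2.resize(x[200:370,220:350],None,fx=3,fy=3,interpolation=2) for x in (a,cv2.imread('pics/w4.png'))]))
"
```

```text
t 24.1 d [ 0.5 -0.2  2.6] yaw -0.001 | pos [ 448.3 -311.4  175.6] yaw -0.31 q6 2.84 gap 15.6 F [-0.  -0.1 -0.3] tilt [ 0.  0. -1.]
```

View pics/w26c.png

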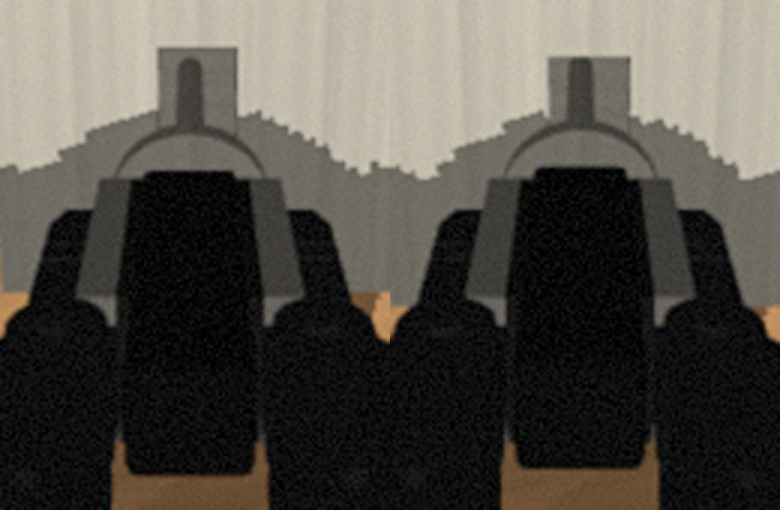

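Call:
{"op": "move_arm", "data": {"commands": [{"jaw": 1,"translation": [0.5,0,0.6],"yaw": 0},{"jaw": 1,"translation": [0.5,0,1.2],"yaw": 0},{"jaw": 1,"translation": [0.5,0,1.6],"yaw": 0},{"jaw": 1,"translation": [0.5,0,1.6],"yaw": 0},{"jaw": 1,"translation": [0.5,0,1.6],"yaw": 0}]}}

```text
time_s: 24.57
eef_pos: [448.7, -311.5, 174.0]
eef_rot: [3.104, -0.485, -0.0]
contact_force: [0.7, -0.5, -1.4]
finger_gap: 15.0
```

Call:
{"op": "move_arm", "data": {"commands": [{"jaw": 1,"translation": [0,0,0.6],"yaw": 0},{"jaw": 1,"translation": [0,0,1.2],"yaw": 0},{"jaw": 1,"translation": [0,0,1.2],"yaw": 0},{"jaw": 1,"translation": [0,0,1.2],"yaw": 0},{"jaw": 1,"translation": [0,0,1.2],"yaw": 0}]}}

```text
time_s: 24.98
eef_pos: [448.7, -311.5, 172.8]
eef_rot: [3.104, -0.485, -0.0]
contact_force: [-0.8, -1.0, 0.0]
finger_gap: 15.5
```

Call:
{"op": "move_arm", "data": {"commands": [{"jaw": 1,"translation": [0,0,0.6],"yaw": 0},{"jaw": 1,"translation": [0,0,1.2],"yaw": 0},{"jaw": 1,"translation": [0,0,1.2],"yaw": 0},{"jaw": 1,"translation": [0,0,1.2],"yaw": 0},{"jaw": 1,"translation": [0,0,1.2],"yaw": 0}]}}

```text
time_s: 25.4
eef_pos: [448.7, -311.5, 171.6]
eef_rot: [-3.104, 0.485, 0.0]
contact_force: [0.4, 0.5, -0.8]
finger_gap: 15.6
```

Call:
{"op": "move_arm", "data": {"commands": [{"jaw": 1,"translation": [0,0,0.6],"yaw": 0},{"jaw": 1,"translation": [0,0,1.2],"yaw": 0},{"jaw": 1,"translation": [0,0,1.2],"yaw": 0},{"jaw": 1,"translation": [0,0,1.2],"yaw": 0},{"jaw": 1,"translation": [0,0,1.2],"yaw": 0}]}}

```text
time_s: 25.82
eef_pos: [448.8, -311.6, 171.2]
eef_rot: [3.104, -0.485, 0.001]
contact_force: [-2.6, 1.0, 5.6]
finger_gap: 15.2
```

Call:
{"op": "move_arm", "data": {"commands": [{"jaw": 1,"translation": [0,0,0.8],"yaw": 0},{"jaw": 1,"translation": [0,0,0.8],"yaw": 0},{"jaw": 1,"translation": [0,0,0],"yaw": 0},{"jaw": 1,"translation": [0,0,0],"yaw": 0},{"jaw": 1,"translation": [0,0,0],"yaw": 0}], "newtons": 20}}

```text
time_s: 26.23
eef_pos: [448.8, -311.6, 171.2]
eef_rot: [3.104, -0.485, 0.001]
contact_force: [-1.5, 1.4, 7.0]
finger_gap: 15.6
```

Call:
{"op": "move_arm", "data": {"commands": [{"jaw": 0.3,"translation": [0,0,0],"yaw": 0},{"jaw": 0.3,"translation": [0,0,0],"yaw": 0},{"jaw": 0,"translation": [0,0,0],"yaw": 0},{"jaw": -0.5,"translation": [0,0,0],"yaw": 0},{"jaw": -1,"translation": [0,0,0],"yaw": 0}]}}

```text
time_s: 26.65
eef_pos: [448.6, -311.5, 170.0]
eef_rot: [-3.104, 0.485, 0.001]
contact_force: [0.5, 0.2, 0.7]
finger_gap: 64.8
```

```bash
python3 -c "
from h import *
go(448.8,-311.3,173,-.309)
a=snap('wrist','w27')
"
```

```text
t 26.65 d [ 0.1 -0.2 -3. ] yaw -0.001 | pos [ 448.6 -311.5  170. ] yaw -0.31 q6 2.84 gap 64.8 F [0.5 0.2 0.7] tilt [-0.  0. -1.]
```

View pics/w27.png

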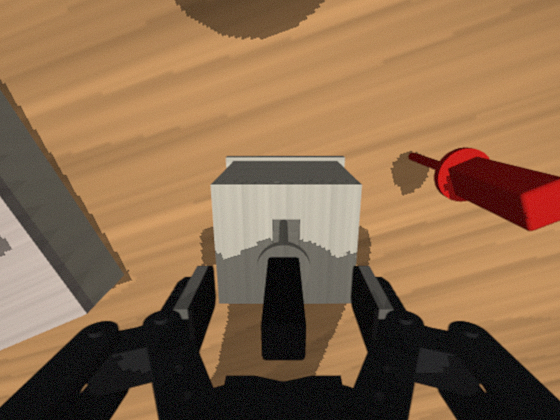

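Call:
{"op": "move_arm", "data": {"commands": [{"jaw": -1,"translation": [0,0,0],"yaw": 0},{"jaw": -1,"translation": [0,0,-15],"yaw": 0},{"jaw": -1,"translation": [0,0,-45],"yaw": 0},{"jaw": -1,"translation": [0,0,-80],"yaw": 0},{"jaw": -1,"translation": [0,0,-110],"yaw": 0}]}}

```text
time_s: 27.12
eef_pos: [448.6, -311.4, 281.9]
eef_rot: [-3.104, 0.485, 0.0]
contact_force: [0.0, -0.7, -0.0]
finger_gap: 85.6
```

```bash
python3 -c "
from h import *
go(434.6,245,280,1.46)
a=snap('wrist','w28')
"
```

```text
t 27.12 d [-183.1 -525.6    2. ] yaw -1.77 | pos [ 448.6 -311.4  281.9] yaw -0.31 q6 2.84 gap 85.6 F [ 0.  -0.7 -0. ] tilt [-0.  0. -1.]
```

View pics/w28.png

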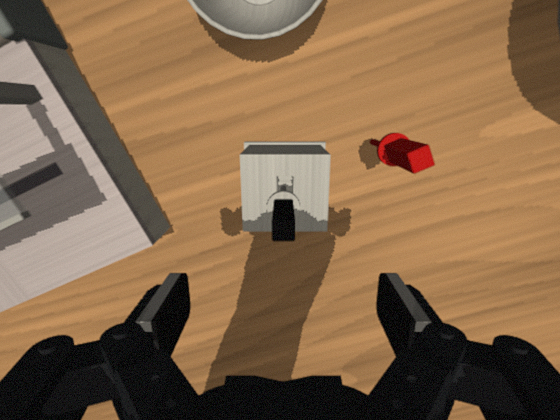

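Call:
{"op": "move_arm", "data": {"commands": [{"jaw": 1,"translation": [-10,-25,0],"yaw": -0.1},{"jaw": 1,"translation": [-20,-58,0],"yaw": -0.22},{"jaw": 1,"translation": [-32,-93,0],"yaw": -0.34},{"jaw": 1,"translation": [-45,-128,0],"yaw": -0.46},{"jaw": 1,"translation": [-58,-164,0],"yaw": -0.58}]}}

```text
time_s: 27.58
eef_pos: [443.1, -136.4, 280.3]
eef_rot: [3.112, 0.43, 0.001]
contact_force: [0.9, 0.8, 0.3]
finger_gap: 25.5
```

```bash
python3 -c "
from h import *
go(434.6,245,280,1.46)
"
```

```text
t 27.58 d [ 9.520e+01 -3.694e+02  2.000e-01] yaw -1.185 | pos [ 443.1 -136.4  280.3] yaw 0.275 q6 2.57 gap 25.5 F [0.9 0.8 0.3] tilt [ 0.  0. -1.]
```

Call:
{"op": "move_arm", "data": {"commands": [{"jaw": 1,"translation": [9,-35,0],"yaw": -0.12},{"jaw": 1,"translation": [18,-71,0],"yaw": -0.24},{"jaw": 1,"translation": [28,-107,0],"yaw": -0.36},{"jaw": 1,"translation": [37,-143,0],"yaw": -0.48},{"jaw": 1,"translation": [46,-180,0],"yaw": -0.6}]}}

```text
time_s: 28.0
eef_pos: [439.5, 49.7, 280.4]
eef_rot: [2.845, 1.332, 0.001]
contact_force: [0.4, -0.2, -0.6]
finger_gap: -0.1
```

```bash
python3 -c "
from h import *
go(434.6,245,280,1.46)
"
```

```text
t 28.0 d [ 146.8 -128.8    0.4] yaw -0.584 | pos [439.5  49.7 280.4] yaw 0.876 q6 2.38 gap -0.1 F [ 0.4 -0.2 -0.6] tilt [ 0.001  0.    -1.   ]
```

Call:
{"op": "move_arm", "data": {"commands": [{"jaw": 1,"translation": [28,-24,0],"yaw": -0.12},{"jaw": 1,"translation": [55,-48,0],"yaw": -0.24},{"jaw": 1,"translation": [83,-72,0],"yaw": -0.36},{"jaw": 1,"translation": [111,-97,0],"yaw": -0.48},{"jaw": 1,"translation": [138,-121,0],"yaw": -0.57}]}}

```text
time_s: 28.42
eef_pos: [435.9, 233.6, 280.4]
eef_rot: [2.356, 2.078, 0.001]
contact_force: [1.3, -0.2, 0.4]
finger_gap: -0.3
```

Call:
{"op": "move_arm", "data": {"commands": [{"jaw": 1,"translation": [1,0,20],"yaw": -0.015},{"jaw": 1,"translation": [1,0,30],"yaw": -0.015},{"jaw": 1,"translation": [1,0,30],"yaw": -0.015},{"jaw": 1,"translation": [1,0,30],"yaw": -0.015},{"jaw": 1,"translation": [1,0,30],"yaw": -0.015}]}}

```text
time_s: 28.83
eef_pos: [436.7, 231.6, 250.8]
eef_rot: [2.348, 2.087, -0.0]
contact_force: [-0.2, 0.5, -0.2]
finger_gap: -0.3
```

```bash
python3 -c "
from h import *
go(434.6,245,250,1.46)
import pickle
m=eyes.camera_model('wrist');o=status.observe();pickle.dump((m,o),open('w29.pkl','wb'))
a=snap('wrist','w29')
"
```

```text
t 28.83 d [13.1 -3.7  0.8] yaw -0.007 | pos [436.7 231.6 250.8] yaw 1.453 q6 2.18 gap -0.3 F [-0.2  0.5 -0.2] tilt [ 0. -0. -1.]
```

View pics/w29.png

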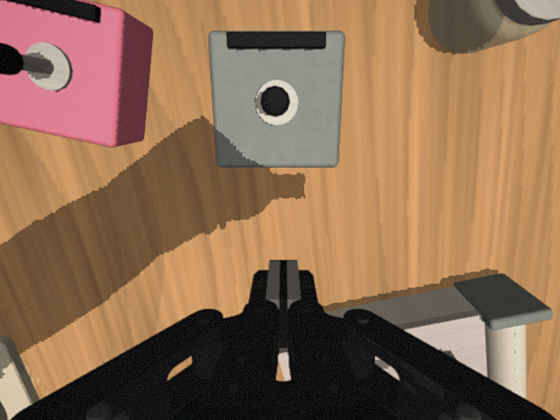

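```bash
python3 - <<'E'
from h import *
import pickle
np.set_printoptions(precision=2,suppress=True)
m,o=pickle.load(open('w29.pkl','rb'))
k=ray(m,[[275,100]],118)[0];r=ray(m,[[277,102]],60)[0];print(k,r)
uv=np.array([(209,32),(345,32),(338,166),(217,166)]);P=np.array([(-50,50,60),(50,50,60),(50,-50,60),(-50,-50,60)])
q,e=fit([(m,uv,P)],[442,314,-.11]);print(q,e)
yaw=q[2]+np.pi/2;u=np.array([np.cos(yaw),np.sin(yaw)])
p=(k[:2]+q[:2])/2-u*60;print(p,yaw,u);go(p[0],p[1],178,yaw)
E
```

```text
[441.43 316.39 118.  ] [441.66 316.46  60.  ]
[441.73 315.24  -0.12] [[-1.86 -2.08]
 [ 1.76 -1.96]
 [ 1.27  2.82]
 [-1.15  2.76]]
[434.45 256.24] 1.4517068896832535 [0.12 0.99]
t 28.88 d [24.1 -5.4 73.1] yaw 0.001 | pos [437.  231.6 251.1] yaw 1.453 q6 2.18 gap 0.1 F [ 0.4  1.3 -0.1] tilt [ 0.  0. -1.]
```

Call:
{"op": "move_arm", "data": {"commands": [{"jaw": 1,"translation": [8,-2,20],"yaw": 0},{"jaw": 1,"translation": [16,-4,45],"yaw": 0},{"jaw": 1,"translation": [24,-5.4,70],"yaw": 0},{"jaw": 1,"translation": [24,-5.4,77],"yaw": 0},{"jaw": 1,"translation": [24,-5.4,77],"yaw": 0}]}}

```text
time_s: 29.3
eef_pos: [433.0, 255.8, 172.1]
eef_rot: [-2.347, -2.088, 0.006]
contact_force: [-0.8, -0.2, -0.0]
finger_gap: 0.0
```

```bash
python3 -c "
from h import *
go(441.5-.12*2,316.2-.993*2,174,1.452)
a=snap('wrist','w30')
"
```

```text
t 29.3 d [58.9  1.4 -2.1] yaw 0.002 | pos [433.  255.8 172.1] yaw 1.454 q6 2.22 gap 0.0 F [-0.8 -0.2 -0. ] tilt [-0.003 -0.002 -1.   ]
```

View pics/w30.png

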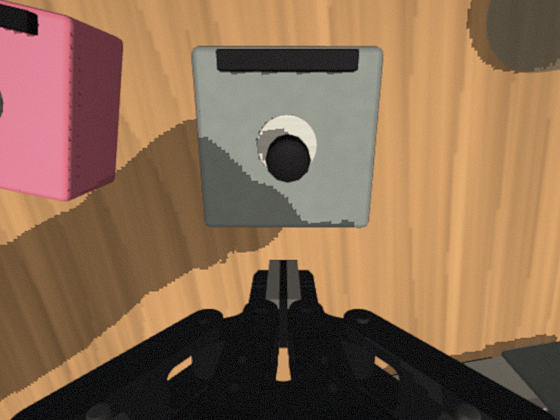

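Call:
{"op": "move_arm", "data": {"commands": [{"jaw": 1,"translation": [8,1,0],"yaw": 0},{"jaw": 1,"translation": [18,1,0],"yaw": 0},{"jaw": 1,"translation": [28,1,0],"yaw": 0},{"jaw": 1,"translation": [36,1,0],"yaw": 0},{"jaw": 1,"translation": [42,1,0],"yaw": 0}]}}

```text
time_s: 29.77
eef_pos: [440.3, 300.1, 174.2]
eef_rot: [2.345, 2.09, 0.002]
contact_force: [1.1, -1.7, 1.5]
finger_gap: 0.4
```

```bash
python3 -c "
from h import *
go(441.5-.12*2,316.2-.993*2,174,1.452)
a=snap('wrist','w31')
"
```

```text
t 29.77 d [14.2 -0.7  0.2] yaw 0.004 | pos [440.3 300.1 174.2] yaw 1.456 q6 2.28 gap 0.4 F [ 1.1 -1.7  1.5] tilt [ 0.002  0.001 -1.   ]
```

View pics/w31.png

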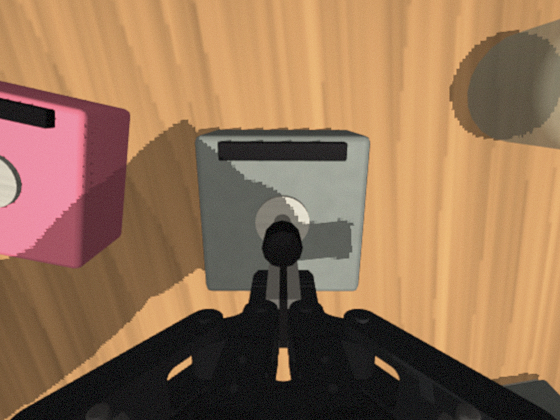

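Call:
{"op": "move_arm", "data": {"commands": [{"jaw": 1,"translation": [3,0,0],"yaw": 0},{"jaw": 1,"translation": [6,0,0],"yaw": 0},{"jaw": 1,"translation": [9,0,0],"yaw": 0},{"jaw": 1,"translation": [12,0,0],"yaw": 0},{"jaw": 1,"translation": [14.5,0,0],"yaw": 0}]}}

```text
time_s: 30.23
eef_pos: [441.3, 312.6, 173.1]
eef_rot: [2.346, 2.088, -0.002]
contact_force: [1.4, -4.6, 0.0]
finger_gap: -0.0
```

```bash
python3 -c "
from h import *
go(441.5-.12*2,316.2-.993*2,174,1.452)
a=snap('wrist','w32')
s=snap('scene','s32')
cv2.imwrite('pics/s32c.png',cv2.resize(s[110:210,310:430],None,fx=6,fy=6,interpolation=2))
"
```

```text
t 30.23 d [ 1.6 -0.2 -0.9] yaw 0.002 | pos [441.3 312.6 173.1] yaw 1.454 q6 2.3 gap -0.0 F [ 1.4 -4.6  0. ] tilt [-0.    -0.002 -1.   ]
```

View pics/w32.png

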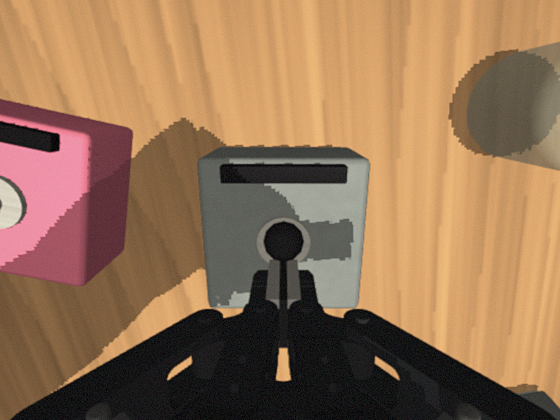

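View pics/s32c.png

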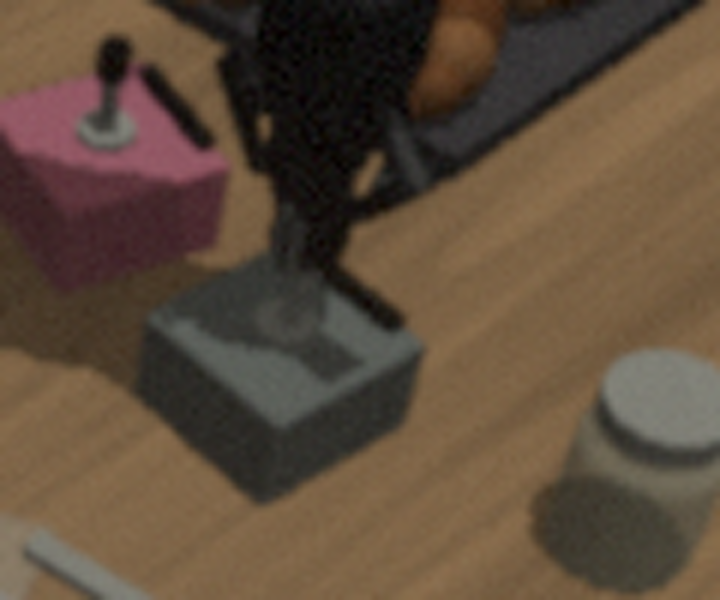

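```bash
python3 - <<'E'
from h import *
o=status.observe();print(o["time_s"],o["contact_force"])
m=eyes.camera_model('wrist')
u=np.array([.12,.993])
for a in(0,.2,.3,.35,.4,.45,.5):
    print(a,proj(m,[[*(np.array([441.5,316.2])+u*58*np.sin(a)),60+58*np.cos(a)]]))
E
```

```text
30.3333 [-0.20291639 -3.60671504  0.50657244]
0 [[284.23313975 290.98861622]]
0.2 [[284.35903746 266.12676814]]
0.3 [[284.41224546 252.83472981]]
0.35 [[284.43583389 246.09864279]]
0.4 [[284.45723227 239.35274169]]
0.45 [[284.47632982 232.63474792]]
0.5 [[284.49303664 225.98180225]]
```

Call:
{"op": "move_arm", "data": {"commands": [{"jaw": 1,"translation": [0.5,0,0],"yaw": 0},{"jaw": 1,"translation": [0.5,0,0],"yaw": 0},{"jaw": 1,"translation": [0.5,0,0],"yaw": 0},{"jaw": 1,"translation": [0.5,0,0],"yaw": 0},{"jaw": 1,"translation": [0.5,0,0],"yaw": 0}]}}

```text
time_s: 30.75
eef_pos: [441.3, 313.3, 173.2]
eef_rot: [2.346, 2.089, -0.001]
contact_force: [-0.4, -4.8, -0.5]
finger_gap: -0.1
```

Call:
{"op": "move_arm", "data": {"commands": [{"jaw": 1,"translation": [0,0,0],"yaw": 0},{"jaw": 1,"translation": [0,0,0],"yaw": 0},{"jaw": 1,"translation": [0,0,0],"yaw": 0},{"jaw": 1,"translation": [0,0,0],"yaw": 0},{"jaw": 1,"translation": [0,0,0],"yaw": 0}]}}

```text
time_s: 31.17
eef_pos: [441.3, 313.5, 173.3]
eef_rot: [-2.346, -2.089, 0.001]
contact_force: [0.1, -3.8, -1.2]
finger_gap: 0.1
```

Call:
{"op": "move_arm", "data": {"commands": [{"jaw": 1,"translation": [0,0,0],"yaw": 0},{"jaw": 1,"translation": [0,0,0],"yaw": 0},{"jaw": 1,"translation": [-5,0,0],"yaw": 0},{"jaw": 1,"translation": [-20,0,0],"yaw": 0},{"jaw": 1,"translation": [-45,0,0],"yaw": 0}]}}

```text
time_s: 31.58
eef_pos: [437.2, 271.2, 174.2]
eef_rot: [-2.341, -2.092, -0.009]
contact_force: [1.2, -0.5, -0.7]
finger_gap: 0.0
```

Call:
{"op": "move_arm", "data": {"commands": [{"jaw": 1,"translation": [-25,0,-10],"yaw": 0},{"jaw": 1,"translation": [-30,0,-40],"yaw": 0},{"jaw": 1,"translation": [-30,0,-70],"yaw": 0},{"jaw": 1,"translation": [-30,0,-90],"yaw": 0},{"jaw": 1,"translation": [-30,0,-90],"yaw": 0}]}}

```text
time_s: 32.0
eef_pos: [435.4, 240.9, 269.1]
eef_rot: [2.346, 2.089, 0.02]
contact_force: [0.1, 0.3, -0.2]
finger_gap: -0.4
```

```bash
python3 -c "
from h import *
o=status.observe();print(o['time_s'],o['eef_pos'],o['contact_force'])
snap('wrist','w33');snap('scene','s33');snap('top','t33')
"
```

```text
32.0 [435.3757658  240.93579768 269.1463395 ] [ 0.11053094  0.2727685  -0.16536301]
```

View pics/w33.png

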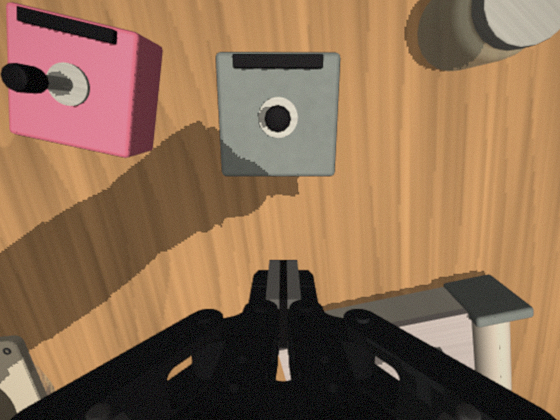

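View pics/s33.png

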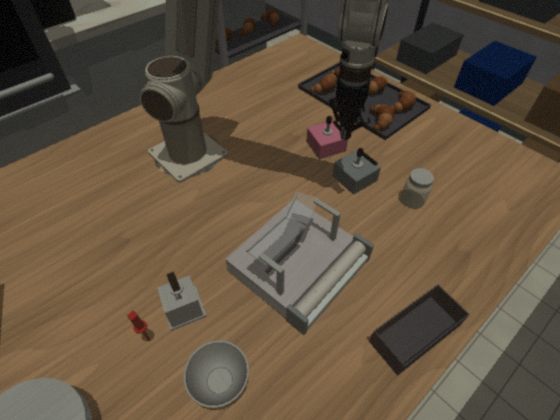

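View pics/t33.png

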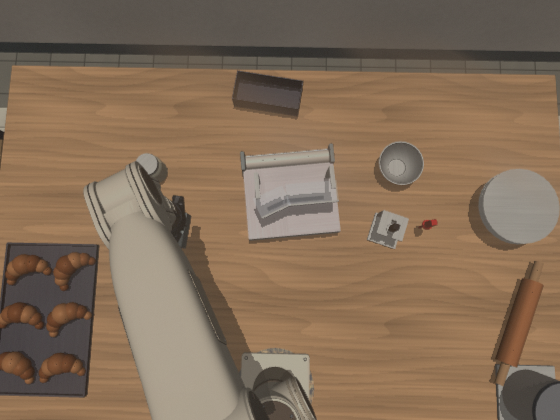

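Call:
{"op": "move_arm", "data": {"commands": [{"jaw": 1,"translation": [0,0,0],"yaw": 0},{"jaw": 1,"translation": [0,0,0],"yaw": 0},{"jaw": 1,"translation": [0,0,0],"yaw": 0},{"jaw": 1,"translation": [0,0,0],"yaw": 0},{"jaw": 1,"translation": [0,0,0],"yaw": 0}]}}

```text
time_s: 32.57
eef_pos: [432.6, 239.1, 262.8]
eef_rot: [-2.346, -2.089, 0.002]
contact_force: [-0.1, 0.8, 1.3]
finger_gap: 0.1
```

```bash
python3 -c "
from h import *
print(job.sign_off())"
```

```text
the job is handed in; nothing more can be done
None
```

The job is done and handed in at about 32.6 s of robot time; the hand-in reported no verdict.

- **Leaning the pick:** The tool can only turn about its own axis, so I tilted the pick about 34° in the jaws by pressing its shaft against the rack's back edge. Before the pass I touched the tip to the open bed in front of the guard to find its height. That pressed with about 8 N and moved nothing.
- **Gutter pass:** The tip went in one pass from the closed end, round the bend, to the end of the short leg, at about 24 mm/s. It ran about 1 mm above the floor, with contact forces at noise level (about 1 N). The wrist pictures showed it centred within about 1 mm. In those pictures it began about 9 mm and ended about 6.5 mm from the end walls, where 8 mm was asked.
- **Re-hanging:** I straightened the pick against the notch end, lowered it until the collar met the prongs, and released it. The pictures afterwards show it hanging upright as at the start.
- **Jog:** I pushed the toggle towards the ridge to about 0.39 rad with 4–5 N, held it for about 1.2 s, and backed off. The last wrist picture shows the knob centred again.

In the last pictures the bowl, jar and look-alikes are where they began, and the arm is clear of everything. No check failed. The one disagreement was my first camera estimate of the tip height, which was about 2–3 mm off; the touch on the bed corrected it.

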